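# Fish the spacer bush out of the coffee mill and press it home

### The job

The brass spacer bush of the hand coffee mill has dropped to the bottom of the narrow well in the wooden mill body. Fish it out with the sprung tongs, thread it over the steel spindle of the mill foot and push it and the red collar under it down with the tongs until they are fully home, seating them against the hidden shoulder with a short push of 10 to 20 N (never over 25 N); then stand the tongs upright in their grey stand again. Do not touch the bush with the fingers, do not force anything, and leave the mugs and the jug where they are.

Things in the scene. Friction and masses are not known exactly. Their poses are not given: they have to be found in the camera images.
- tongs_grip (a point): Loose sprung parallel tongs, 140 g, 123 mm tall, upright in the grey stand. Point: centre between the two blue grip pads, 87 mm above the jaw tips; z up, y = closing line. Pads: 18 mm wide (x), 34 mm high (70 to 104 mm above the tips), 50 mm over both at rest; grip them from above, closing along y. A black T-piece between the arms lies 72 to 123 mm above the tips.
- tongs: The same tongs; origin midway between the jaw tips, at their lower edges. The jaws move in parallel with the pads: at rest 43.5 mm outside, 33 mm inside (too wide for the well); squeezed to 39 mm over the pads, 32.5 outside, 22 inside; on the bush they stop at about 32 mm over the pads. V jaws, 13 mm wide (x), 22 mm high, centre the bush; an inner ledge 17 mm above the tips bears on the bush's top when pushing down.
- tongs_l (a joint): How far each tongs arm is squeezed in, m: 0 sprung open, 0.012 most. Both arms move alike. The spring pushes each pad out with 1 N per mm of squeeze.
- bush_mid (a point): Brass spacer bush, a tube 18 mm outside, 10 mm bore, 16 mm tall, 30 g, loose, standing upright on the floor of the well in the mill. This point is its centre, half-way up; z along its bore.
- bush: The same bush; origin at the centre of its lower end, z along the bore.
- mill: Wooden mill body, fixed block 64 x 78 x 66 mm on a dark plinth of 74 x 88 mm; origin at the centre of its underside. Its x and y axes are those of the well.
- well_mouth (a point): Centre of the well's mouth on the mill's top, 66 mm above the worktop. The well is rectangular, 21 mm along the mill's x and 40 mm along its y, 52 mm deep with a flat floor, so the tongs' y must lie along the mill's y.
- mill_foot: Round dark steel mill foot, fixed, 80 mm across and 12 mm high, with an upright steel spindle 7.5 mm thick in its middle; origin at the centre of its underside.
- spindle_tip (a point): Tip of the spindle, 76 mm above the worktop; the upper 8 mm are tapered. The bush goes over it with its bore upright.
- collar (a joint): Red collar, 16 mm across, 6 mm high, round the spindle; how far it is down, m: 0 up, 0.008 home on the shoulder. Starts at 0 to 0.003, takes about 5 N to push, stays where left. The shoulder's height is not measured and varies: when home, the collar's top (the bush's lower end) is 20 to 38 mm above the worktop. At the shoulder the force rises sharply.
- stand: Grey tongs stand, fixed block 44 x 76 x 50 mm; origin at the centre of its underside. Its x and y axes are those of its slot.
- stand_mouth (a point): Centre of the slot's mouth on the stand's top, 50 mm above the worktop. The slot is 18 mm along the stand's x, 49 mm along its y and 36 mm deep (floor 14 mm above the worktop); the open tongs stand in it with their y along the stand's y.
- red_mug: Red and white mug, 86 x 117 x 88 mm, loose bystander; origin under its centre.
- flower_mug: White mug with flowers, 85 x 115 x 88 mm, loose bystander; origin under its centre.
- steel_jug: Grey milk jug, 77 x 108 x 96 mm, loose bystander; origin under its centre.
Mind the look-alikes: they are no part of the job. There is more than one size of the tongs; the one meant has the size given above.

How it is judged:
By the outcome, as a careful person would: the job done as asked, in the order asked, and still so for the second after the job is handed in, with the robot touching nothing.
It also fails if it takes over 64 s, if anything falls off the work surface, if the arm or the gripper's body presses on something with over 40 N, if the wrist force passes 120 N, or if a joint passes its speed limit or range.

### The arm

A 6-joint arm with a two-finger parallel gripper is mounted at the origin on a cart in front of the work surface, level with it; the furniture and walls round the work are solid. World frame = base frame: x ahead of the robot, y to its left, z up, the work surface at z = 0. Lengths are in m, angles in rad, forces in N, time in s.
With the tool pointing down it reaches from about 0.35 to 0.775 m from the base axis. Payload 5.5 kg.
Tool frame: the origin (TCP) lies on the mounting face of the last link; the fingertips stand 173 mm ahead of it and the grasp point (between the pads) lies 155 mm ahead of it; z points along the fingers, y is the direction in which the jaws open and shut (so a half turn about z gives the same grasp; the last joint's range is limited). The gripper opens to 85 mm and grips with 20 to 120 N. Pads are 22 mm wide; open, the fingers measure 114 mm over their backs; the gripper's body (76 mm by 85 mm) begins 54 mm behind the grasp point. The pads swing forward as they close: fully open they stand 13 mm farther back than shut.
Start: joints at [-1.373, 0.313, 0.046, 1.304, 0, 1.431], TCP at [0.191, -0.543, 0.405] pointing down, gripper open.
Joint ranges: [-2.76, 2.76], [-0.86, 1.69], [-1.03, 1.26], [-2.2, 2.34], [-1.47, 1.5], [-3.14, 3.14]. Speed limits (rad/s): [2.57, 2.57, 3.14, 3.14, 3.14, 3.14].

### API

Orientations are given as a unit quaternion [w, x, y, z].
In Python, from workcell import get_state, eyes, env gives the robot as it stands. The module is installed in compiled form; this text tells all that it offers.
- The arm moves only by the tool carry_out, never from a script. Its argument "motion" is a list of rows, each an object of numbers: "jaw": the opening, from -1 (shut) to 1 (fully open); "tx", "ty", "tz": the shift along the tool's x, y, z in cm; "wx", "wy", "wz": the turn, a rotation vector about the tool's x, y, z in degrees. In form: [{"jaw": .., "tx": .., "ty": .., "tz": .., "wx": .., "wy": .., "wz": ..}, ...]. A call has 1 to 20 rows; each row shifts and turns the commanded pose from where the row before left it, along the tool's axes as they then stand; what a row does not reach is not made up. A row lasts 1/8 s, in which the tool goes at most 62.5 mm and 10.7 degrees, less where a joint would pass 70% of its speed; a pose out of reach is approached as far as the arm can. A call with a gripper value outside its range is refused whole. The fingers move at their own pace and stop on an object; "force" is the grip in N (left out, the last holds). Time passes only in rows, so rows that do not move let the fingers close. It gives the time, the measured TCP pose, the force and the opening at its end, in the units of the state.
- get_state(): the state, without advancing time (a new reading comes with each control period).
- eyes.read_camera(name): name is "scene" or "top" or "wrist"; returns the picture (400x640x3 uint8, blue, green, red); there is no depth.
- eyes.calibration(name): a dict with "K" (3x3 intrinsics, pixels), "camera_from_world" (4x4, takes a point from world to camera coordinates). Camera axes: x right, y up, looking along -z (the intrinsics and any distortion apply to the point x, -y, -z); pixel columns grow to the right and rows downward; lengths in m; the calibration is good to about 2 mm. A picture is of the moment at which its call begins: read the wrist's pose just before it. calibration takes no time and is no camera call; for the wrist camera it gives the pose at the moment of the call.
- env.hand_in(): hands the job in, once; it reports no verdict.
The state is a dict: "clock": time; "joint_pos": joint angles; "qvel": joint speeds; "tau": joint torques, N m; "tcp_pos": TCP position; "orientation": TCP orientation; "wrist_force": force on the tool from outside, world axes, zero at the start; "ft_torque": the same for the moment, N m; "finger_gap": finger opening in m.
Only numpy, scipy, OpenCV 4.12 (cv2) and the standard library are available. Lean on these libraries where they do the work, as an engineer would, in place of code of your own. Each camera call takes 0.05 s, during which the arm holds its last target.

## Working session

There is one attempt and no reset: what is moved stays moved. The work goes in short steps, Python scripts to look and compute and a tool call to move; the robot and the scene stay as the last step left them, time stands still between calls to the robot, and variables do not carry over. Pictures are saved under pics/ and viewed, and the job is handed in when it is done.

Besides the shell and the picture viewer there is one more tool, called after "Request:" as name(argument=value, ...) on one line, values as JSON. carry_out: Moves the arm, as the interface text tells. Its arguments: {"type":"object","properties":{"motion":{"type":"array"},"force":{"type":"number"}},"required":["motion"]}

```bash
mkdir -p pics
cat > h.py <<'E'
import numpy as np, cv2
from workcell import get_state, eyes, env
np.set_printoptions(precision=4,suppress=True)
def snap(cam,fn,save=True):
    im=eyes.read_camera(cam).copy(); cv2.imwrite('pics/'+fn+'.png',im); return im
def calib(cam):
    c=eyes.calibration(cam); return np.array(c['K']),np.array(c['camera_from_world']),c
def proj(cal,P):
    K,T=cal[0],cal[1]; P=np.atleast_2d(P); p=(T[:3,:3]@P.T).T+T[:3,3]; q=np.c_[p[:,0],-p[:,1],-p[:,2]]; u=(K@q.T).T; return u[:,:2]/u[:,2:]
def ray(cal,uv):
    K,T=cal[0],cal[1]; d=np.linalg.inv(K)@np.array([uv[0],uv[1],1.]); d=np.array([d[0],-d[1],-d[2]]); R=T[:3,:3]; return -R.T@T[:3,3], R.T@d
def atz(cal,uv,z):
    o,d=ray(cal,uv); return o+d*(z-o[2])/d[2]
def crop(src,fn,x0,y0,x1,y1,s):
    im=cv2.imread('pics/'+src+'.png')[y0:y1,x0:x1]; cv2.imwrite('pics/'+fn+'.png',cv2.resize(im,None,fx=s,fy=s,interpolation=cv2.INTER_CUBIC))
E
python3 - <<'E'
from h import *
for c in ['scene','top','wrist']:
    k=calib(c); snap(c,c+'0'); print(c,k[0],k[1],[x for x in k[2] if x not in('K','camera_from_world')])
print(get_state())
E
```

```text
scene [[412.3947   0.     320.573 ]
 [  0.     412.3947 199.1963]
 [  0.       0.       1.    ]] [[-0.858  -0.5133  0.0178  0.4442]
 [ 0.3447 -0.5499  0.7608 -0.2868]
 [-0.3807  0.6589  0.6488 -0.7754]
 [ 0.      0.      0.      1.    ]] []
top [[504.2434   0.     318.9561]
 [  0.     504.2434 195.2656]
 [  0.       0.       1.    ]] [[ 0.0173 -0.9998  0.0127 -0.1087]
 [ 0.9888  0.0189  0.1483 -0.5666]
 [-0.1485  0.01    0.9889 -1.1617]
 [ 0.      0.      0.      1.    ]] []
wrist [[312.4463   0.     314.5392]
 [  0.     312.4463 203.8385]
 [  0.       0.       1.    ]] [[ 0.3313 -0.9435 -0.0017 -0.5745]
 [ 0.9108  0.3203 -0.2604  0.034 ]
 [ 0.2462  0.0847  0.9655 -0.3784]
 [ 0.      0.      0.      1.    ]] []
{'clock': 0.15, 'joint_pos': array([-1.3726,  0.3138,  0.0452,  1.3036,  0.    ,  1.4312]), 'qvel': array([ 0.0006, -0.0003,  0.0032, -0.0003, -0.0007, -0.0002]), 'tau': array([  0.0028, -48.1063,  29.8816,   0.0139,  -0.0001,   0.    ]), 'tcp_pos': array([ 0.1905, -0.5424,  0.404 ]), 'orientation': array([-0.0007,  0.9858,  0.1681, -0.    ]), 'wrist_force': array([-0.0703, -0.1666,  0.3293]), 'ft_torque': array([0.0131, 0.0348, 0.0222]), 'finger_gap': 0.08530135189639154}
```

View pics/scene0.png

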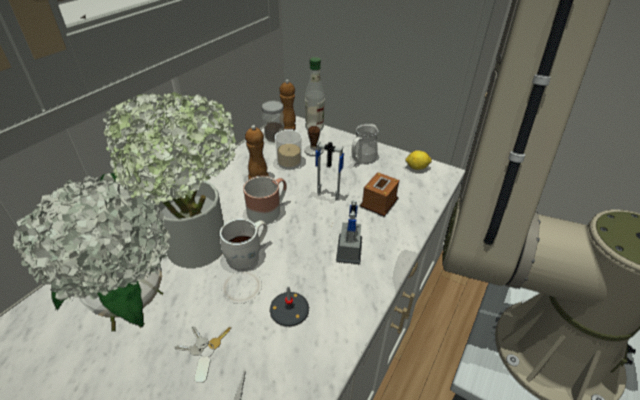

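View pics/top0.png

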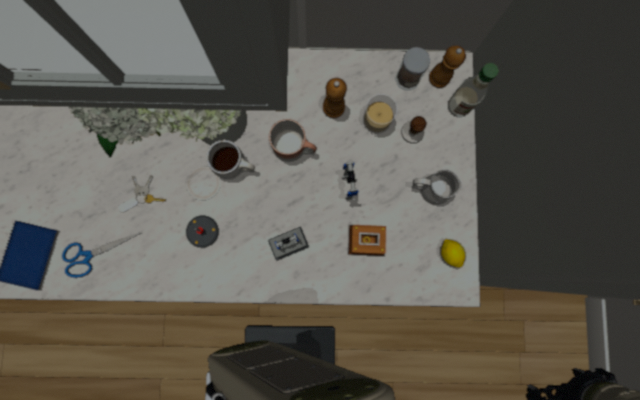

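View pics/wrist0.png

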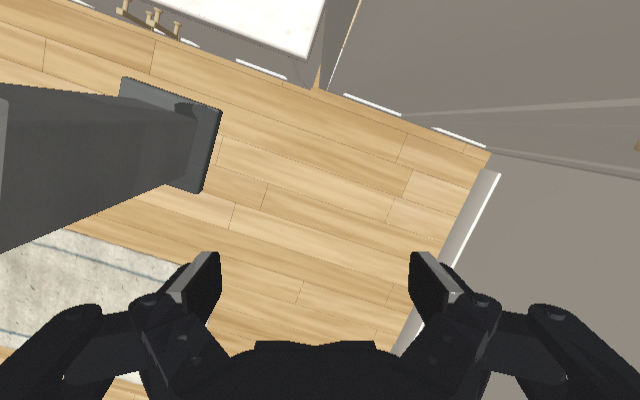

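Tongs candidates are the pair in the grey stand (scene 350,220; top 288,242) and the larger free-standing pair (scene 329,170; top 350,185). Only one mill (top 368,240) and one foot (top 202,231) are visible. I'll check these in enlarged crops.

Run:
```python
from h import *
a=cv2.imread('pics/scene0.png'); b=cv2.imread('pics/top0.png')
A=cv2.resize(a[135:335,260:410],None,fx=3,fy=3,interpolation=cv2.INTER_CUBIC)
cv2.imwrite('pics/s1.png',A)
cv2.imwrite('pics/t1.png',cv2.resize(b[200:280,170:410],None,fx=3.3,fy=3.3,interpolation=cv2.INTER_CUBIC))
k=calib('top')
for n,uv,z in [('stand',(288,242),.05),('mill',(368,240),.066),('foot',(202,231),.012),('big',(352,197),.0),('redmug',(288,140),.08),('flow',(225,158),.08),('jug',(441,187),.09)]:
    print(n,atz(k,uv,z))
```

```text
stand [ 0.4555 -0.0278  0.05  ]
mill [ 0.4625 -0.2135  0.066 ]
foot [0.4804 0.1826 0.012 ]
big [ 0.5722 -0.1807  0.    ]
redmug [ 0.6929 -0.023   0.08  ]
flow [0.6467 0.1229 0.08  ]
jug [ 0.5861 -0.3792  0.09  ]
```

View pics/s1.png

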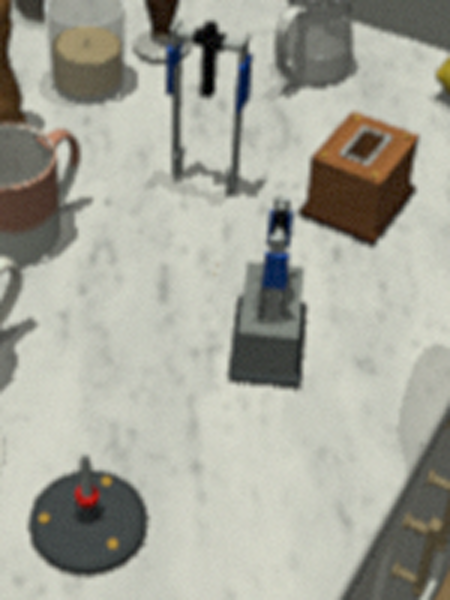

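View pics/t1.png

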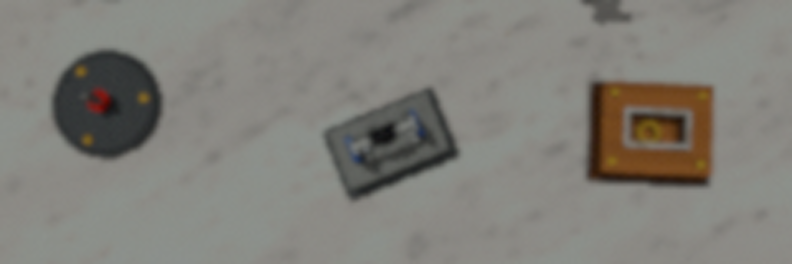

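Tongs in the grey stand are the right pair: they have blue pads and are small, and the free-standing pair is taller. The crops also show the bush in the well at about t1 (650,130), and the foot with its red collar at (98,102). Next I'll fit the poses from the top image and work out the wrist camera geometry.

```bash
cat >> h.py <<'E'
from scipy.spatial.transform import Rotation as Ro
def tcp():
    s=get_state(); q=s['orientation']; return s['tcp_pos'],Ro.from_quat([q[1],q[2],q[3],q[0]]).as_matrix(),s
def down(tilt):  # tool down, tool y = along +-(world y rotated by tilt), x along (-?) chosen
    y=np.array([-np.sin(tilt),np.cos(tilt),0]); z=np.array([0,0,-1.]); x=np.cross(y,z); return np.c_[x,y,z]
def plan(p,tilt=None,R1=None):
    p0,R0,s=tcp()
    if R1 is None: R1=down(tilt)
    print('now',p0,'shift cm (present axes)',R0.T@(np.array(p)-p0)*100,'rotvec deg',np.degrees(Ro.from_matrix(R0.T@R1).as_rotvec()),'| shift in new axes',R1.T@(np.array(p)-p0)*100)
E
python3 - <<'E'
from h import *
k=calib('top')
c=lambda x,y:(170+x/3.3,200+y/3.3)
for n,pts,z in [('stand',[(325,130),(430,88),(457,155),(350,198)],.05),('milltop',[(595,83),(713,86),(712,183),(592,178)],.066),('mouth',[(633,113),(686,114),(684,146),(631,145)],.066),('bush',[(650,131)],.03),('foot',[(53,104),(161,104),(107,50),(107,157)],.012),('pads',[(355,150),(415,125)],.1)]:
    P=np.array([atz(k,c(*q),z) for q in pts]); print(n,P[:,:2].tolist(),P.mean(0))
p,R,s=tcp(); w=calib('wrist'); o=-w[1][:3,:3].T@w[1][:3,3]
print(R,'cam in tool',R.T@(o-p)); print('cam axes in tool',R.T@w[1][:3,:3].T)
plan([.456,-.028,.40],.36)
ks=calib('scene')
for uv in [(318,195),(339,199)]: print('bigfeet',atz(ks,uv,0))
print(atz(ks,(289,305),.03))
E
```

```text
stand [[0.4607456997945755, 0.01802819786964681], [0.4919553158301009, -0.05574085060635735], [0.444758075580314, -0.07594268082157968], [0.4132151536401311, -0.0011158465341086082]] [ 0.4527 -0.0287  0.05  ]
milltop [[0.4962321000641296, -0.17220615414862545], [0.49564429802356785, -0.25543324232311165], [0.42771626972622734, -0.2545630037480585], [0.4297049073708503, -0.17064370244087143]] [ 0.4623 -0.2132  0.066 ]
mouth [[0.4755989760132409, -0.1990913279350669], [0.47557389500691866, -0.23637843556812244], [0.4531315753573739, -0.2349727678796163], [0.4531636581423921, -0.19779276827013367]] [ 0.4644 -0.2171  0.066 ]
bush [[0.46545909731662305, -0.21493235424165136]] [ 0.4655 -0.2149  0.03  ]
foot [[0.4784351274396925, 0.22091998121606815], [0.479873988237192, 0.14203097899088798], [0.5188939080708237, 0.1835367087841041], [0.44051975777881863, 0.17950359143701267]] [0.4794 0.1815 0.012 ]
pads [[0.44457393398050116, -0.00713744103908677], [0.46224015635769855, -0.04740768499926543]] [ 0.4534 -0.0273  0.1   ]
[[ 0.9435  0.3314 -0.0003]
 [ 0.3314 -0.9435  0.0014]
 [ 0.0002 -0.0014 -1.    ]] cam in tool [0.0656 0.0003 0.0306]
cam axes in tool [[-0.0001  0.9654  0.2606]
 [ 1.      0.0001  0.    ]
 [ 0.      0.2606 -0.9654]]
now [ 0.1905 -0.5424  0.404 ] shift cm (present axes) [ 42.0929 -39.732    0.4646] rotvec deg [ -0.0203   0.126  178.7263] | shift in new axes [-42.9658  38.7871   0.3996]
bigfeet [ 0.6182 -0.1546  0.    ]
bigfeet [ 0.5621 -0.1701  0.    ]
[0.4741 0.1944 0.03  ]
```

Run:
```python
from h import *
plan([.463,-.215,.37],0.0)
```

```text
now [ 0.1905 -0.5424  0.404 ] shift cm (present axes) [ 36.5559 -21.8524   3.4382] rotvec deg [  -0.0024   -0.1163 -160.6472] | shift in new axes [-27.2479  32.7365   3.3996]
```

Request:
carry_out(motion=[{"jaw":1,"tx":4.57,"ty":-2.73,"tz":0.43},{"jaw":1,"tx":4.57,"ty":-2.73,"tz":0.43},{"jaw":1,"tx":4.57,"ty":-2.73,"tz":0.43},{"jaw":1,"tx":4.57,"ty":-2.73,"tz":0.43},{"jaw":1,"tx":4.57,"ty":-2.73,"tz":0.43},{"jaw":1,"tx":4.57,"ty":-2.73,"tz":0.43},{"jaw":1,"tx":4.57,"ty":-2.73,"tz":0.43},{"jaw":1,"tx":4.57,"ty":-2.73,"tz":0.43},{"jaw":1,"wz":-10.5},{"jaw":1,"wz":-10.5},{"jaw":1,"wz":-10.5},{"jaw":1,"wz":-10.5},{"jaw":1,"wz":-10.5},{"jaw":1,"wz":-10.5},{"jaw":1,"wz":-10.5},{"jaw":1,"wz":-10.5},{"jaw":1,"wz":-10.5},{"jaw":1,"wz":-10.5}])

```text
invalid input at $.motion[0]: expected keys jaw, tx, ty, tz, wx, wy, wz
```

Request:
carry_out(motion=[{"jaw":1,"wz":-10.5},{"jaw":1,"wz":-10.5},{"jaw":1,"wz":-10.5},{"jaw":1,"wz":-10.5},{"jaw":1,"wz":-10.5},{"jaw":1}])

```text
invalid input at $.motion[0]: expected keys jaw, tx, ty, tz, wx, wy, wz
```

Run:
```python
from h import *
plan([.463,-.215,.37],0.0)
w=calib('wrist'); np.savez('pics/w1.npz',K=w[0],T=w[1]); snap('wrist','w1'); 
print(proj(w,[[.464,-.217,.066],[.4527,-.0287,.05],[.4794,.1815,.076]]), tcp()[2]['joint_pos'],tcp()[2]['clock'])
```

```text
now [ 0.1905 -0.5424  0.404 ] shift cm (present axes) [ 36.5559 -21.8524   3.4382] rotvec deg [  -0.0024   -0.1163 -160.6472] | shift in new axes [-27.2479  32.7365   3.3996]
[[   5.8585 -324.2083]
 [-247.3273 -395.4149]
 [-754.6292 -722.9154]] [-1.3726  0.3138  0.0454  1.3036 -0.      1.4312] 0.2
```

View pics/w1.png

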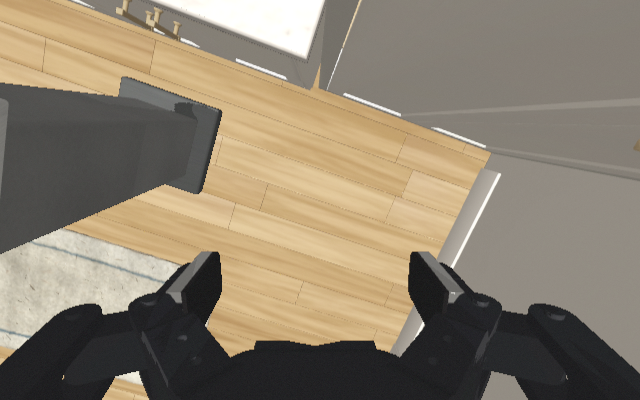

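All keys must be given, so both calls were refused and nothing moved. The picture still shows the start view over the floor.

Request:
carry_out(motion=[{"jaw":1,"tx":4.57,"ty":-2.73,"tz":0.43,"wx":0,"wy":0,"wz":0},{"jaw":1,"tx":4.57,"ty":-2.73,"tz":0.43,"wx":0,"wy":0,"wz":0},{"jaw":1,"tx":4.57,"ty":-2.73,"tz":0.43,"wx":0,"wy":0,"wz":0},{"jaw":1,"tx":4.57,"ty":-2.73,"tz":0.43,"wx":0,"wy":0,"wz":0},{"jaw":1,"tx":4.57,"ty":-2.73,"tz":0.43,"wx":0,"wy":0,"wz":0},{"jaw":1,"tx":4.57,"ty":-2.73,"tz":0.43,"wx":0,"wy":0,"wz":0},{"jaw":1,"tx":4.57,"ty":-2.73,"tz":0.43,"wx":0,"wy":0,"wz":0},{"jaw":1,"tx":4.57,"ty":-2.73,"tz":0.43,"wx":0,"wy":0,"wz":0},{"jaw":1,"tx":0,"ty":0,"tz":0,"wx":0,"wy":0,"wz":-10.5},{"jaw":1,"tx":0,"ty":0,"tz":0,"wx":0,"wy":0,"wz":-10.5},{"jaw":1,"tx":0,"ty":0,"tz":0,"wx":0,"wy":0,"wz":-10.5},{"jaw":1,"tx":0,"ty":0,"tz":0,"wx":0,"wy":0,"wz":-10.5},{"jaw":1,"tx":0,"ty":0,"tz":0,"wx":0,"wy":0,"wz":-10.5},{"jaw":1,"tx":0,"ty":0,"tz":0,"wx":0,"wy":0,"wz":-10.5}])

```text
clock: 1.95
tcp_pos: [0.4631, -0.2152, 0.3701]
orientation: [-0.0, 0.751, 0.661, -0.0]
wrist_force: [-0.9, -0.7, 0.8]
finger_gap: 0.0854
```

Run:
```python
from h import *
plan([.463,-.215,.37],0.0); print(get_state()['joint_pos'])
```

```text
now [ 0.4631 -0.2152  0.3701] shift cm (present axes) [ 0.0228 -0.0087  0.0113] rotvec deg [ -0.0112  -0.022  -97.2961] | shift in new axes [0.0057 0.0238 0.0113]
[-0.5924  0.2027 -0.1858  1.1826 -0.0001  1.1057]
```

Request:
carry_out(motion=[{"jaw":1,"tx":0,"ty":0,"tz":0,"wx":0,"wy":0,"wz":-10.5},{"jaw":1,"tx":0,"ty":0,"tz":0,"wx":0,"wy":0,"wz":-10.5},{"jaw":1,"tx":0,"ty":0,"tz":0,"wx":0,"wy":0,"wz":-10.5},{"jaw":1,"tx":0,"ty":0,"tz":0,"wx":0,"wy":0,"wz":-10.5},{"jaw":1,"tx":0,"ty":0,"tz":0,"wx":0,"wy":0,"wz":-10.5},{"jaw":1,"tx":0,"ty":0,"tz":0,"wx":0,"wy":0,"wz":-10.5},{"jaw":1,"tx":0,"ty":0,"tz":0,"wx":0,"wy":0,"wz":-10.5},{"jaw":1,"tx":0,"ty":0,"tz":0,"wx":0,"wy":0,"wz":-10.5},{"jaw":1,"tx":0,"ty":0,"tz":0,"wx":0,"wy":0,"wz":-10.5},{"jaw":1,"tx":0,"ty":0,"tz":0,"wx":0,"wy":0,"wz":-2.8},{"jaw":1,"tx":0,"ty":0,"tz":0,"wx":0,"wy":0,"wz":0}])

```text
clock: 3.32
tcp_pos: [0.4631, -0.2153, 0.3702]
orientation: [-0.0, 0.003, 1.0, 0.0]
wrist_force: [-0.8, 0.3, 0.1]
finger_gap: 0.0854
```

Run:
```python
from h import *
plan([.463,-.215,.37],0.0)
w=calib('wrist'); np.savez('pics/w2.npz',K=w[0],T=w[1]); snap('wrist','w2'); 
print(proj(w,[[.464,-.217,.066],[.4527,-.0287,.05],[.4794,.1815,.076]]), tcp()[2]['joint_pos'],tcp()[2]['clock'])
crop('w2','w2c',220,110,420,260,4)
plan([.4794,.1815,.37],0.0)
```

```text
now [ 0.4631 -0.2153  0.3702] shift cm (present axes) [0.0057 0.0263 0.0179] rotvec deg [ 0.0038 -0.0118 -0.3806] | shift in new axes [0.0056 0.0264 0.0179]
[[313.0143 196.4838]
 [513.324  179.4281]
 [765.5652 213.1638]] [-0.5925  0.2026 -0.1857  1.1826 -0.     -0.5854] 3.375
now [ 0.4631 -0.2153  0.3702] shift cm (present axes) [-1.3536 39.6889  0.0209] rotvec deg [ 0.0044 -0.0108 -0.4052] | shift in new axes [-1.6343 39.6783  0.0182]
```

View pics/w2.png

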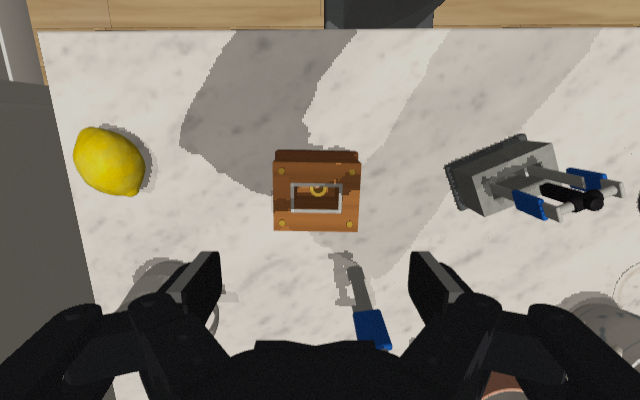

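View pics/w2c.png

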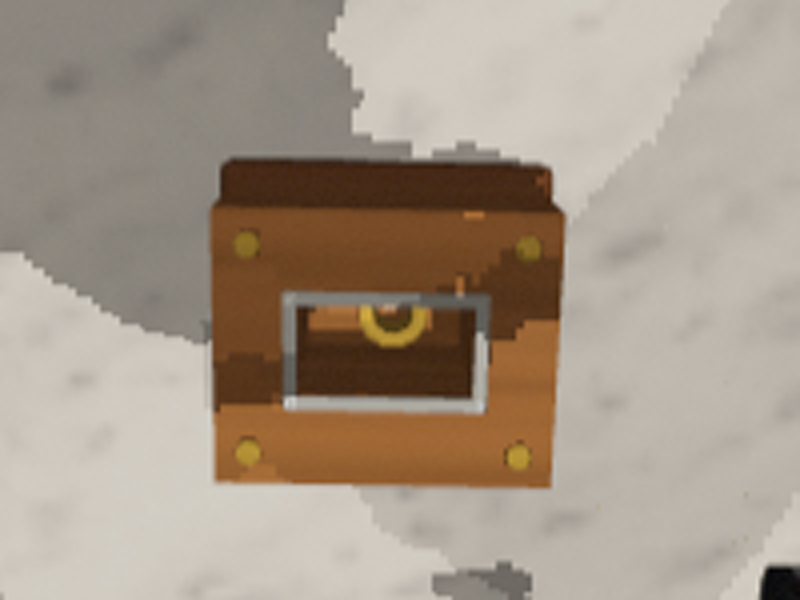

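Run:
```python
from h import *
d=np.load('pics/w2.npz'); w=(d['K'],d['T'])
c=lambda x,y:(220+x/4-.4,110+y/4-.4)
for n,pts,z in [('top',[(212,205),(565,212),(551,487),(215,482)],.066),('rim',[(282,292),(489,294),(486,413),(284,410)],.066),('inner',[(297,305),(475,306),(472,398),(297,398)],.066),('screws',[(246,244),(529,248),(518,457),(247,453)],.066),('bush',[(394,312)],.03)]:
    P=np.array([atz(w,c(*q),z) for q in pts]); print(n,P[:,:2].tolist(),P.mean(0))
    if len(P)>1: 
        for a,b in((0,1),(3,2)): v=P[b]-P[a]; print(np.linalg.norm(v),'tilt',np.degrees(np.arctan2(-v[0],v[1])))
        for a,b in((0,3),(1,2)): v=P[b]-P[a]; print(np.linalg.norm(v),'tilt',np.degrees(np.arctan2(v[1],v[0])))
```

```text
top [[0.4317014073690049, -0.25206909479990547], [0.4337582059462592, -0.1748755783559532], [0.4976032216524774, -0.17609760792785184], [0.4958387293515558, -0.25405077479052357]] [ 0.4647 -0.2143  0.066 ]
0.07722091297938743 tilt -1.5262681017388076
0.07797313420018175 tilt -1.2966849859187166
0.0641679291132153 tilt -1.7697307270374827
0.06385670980250896 tilt -1.0965396044564226
rim [[0.4511401114131695, -0.23729692497590194], [0.4519079145504822, -0.19121830662542838], [0.4795650344673903, -0.19146271538015822], [0.4785344176963655, -0.23758449340579216]] [ 0.4653 -0.2144  0.066 ]
0.046085014817685205 tilt -0.9546251610704839
0.04613329144093848 tilt -1.2800930143900264
0.02739581559909143 tilt -0.601433451754126
0.027658199828217742 tilt -0.5063153953652806
inner [[0.4541133775202667, -0.23402942022056877], [0.45461258437823804, -0.19430013067323973], [0.47597789021142, -0.19470487039800702], [0.4757051597015769, -0.23454851873369464]] [ 0.4651 -0.2144  0.066 ]
0.03973242574299428 tilt -0.7198956044754606
0.03984458174744645 tilt -0.3921845454652205
0.021598021229535677 tilt -1.377210340394089
0.021369139140129258 tilt -1.0852690236164775
screws [[0.44033153045004436, -0.24493635743958825], [0.4416455334557559, -0.18256209703530837], [0.4902092958439562, -0.1839202742474497], [0.48880990474968666, -0.24638635859821423]] [ 0.4652 -0.2145  0.066 ]
0.062388099545345466 tilt -1.206839033902554
0.062481757254030164 tilt -1.2833491218592052
0.04850005441333273 tilt -1.7132213354579406
0.04858275066973009 tilt -1.6019669699873993
bush [[0.4635832858221587, -0.2120158974141674]] [ 0.4636 -0.212   0.03  ]
```

Request:
carry_out(motion=[{"jaw":1,"tx":-0.17,"ty":4.96,"tz":0,"wx":0,"wy":0,"wz":0},{"jaw":1,"tx":-0.17,"ty":4.96,"tz":0,"wx":0,"wy":0,"wz":0},{"jaw":1,"tx":-0.17,"ty":4.96,"tz":0,"wx":0,"wy":0,"wz":0},{"jaw":1,"tx":-0.17,"ty":4.96,"tz":0,"wx":0,"wy":0,"wz":0},{"jaw":1,"tx":-0.17,"ty":4.96,"tz":0,"wx":0,"wy":0,"wz":0},{"jaw":1,"tx":-0.17,"ty":4.96,"tz":0,"wx":0,"wy":0,"wz":0},{"jaw":1,"tx":-0.17,"ty":4.96,"tz":0,"wx":0,"wy":0,"wz":0},{"jaw":1,"tx":-0.17,"ty":4.96,"tz":0,"wx":0,"wy":0,"wz":0},{"jaw":1,"tx":0,"ty":0,"tz":0,"wx":0,"wy":0,"wz":0}])

```text
clock: 4.5
tcp_pos: [0.4788, 0.1842, 0.3701]
orientation: [0.0, 0.001, 1.0, 0.0]
wrist_force: [-0.5, -0.2, -0.1]
finger_gap: 0.0851
```

Run:
```python
from h import *
w=calib('wrist'); np.savez('pics/w3.npz',K=w[0],T=w[1]); snap('wrist','w3'); 
print(get_state()['joint_pos'],get_state()['clock'])
print(proj(w,[[.4794,.1815,.076],[.4794,.1815,.012]]))
crop('w3','w3c',240,120,390,270,5)
```

```text
[ 0.2079  0.2063 -0.1814  1.1834 -0.0004  0.2113] 4.55
[[311.7929 198.6908]
 [312.2783 184.0177]]
```

View pics/w3.png

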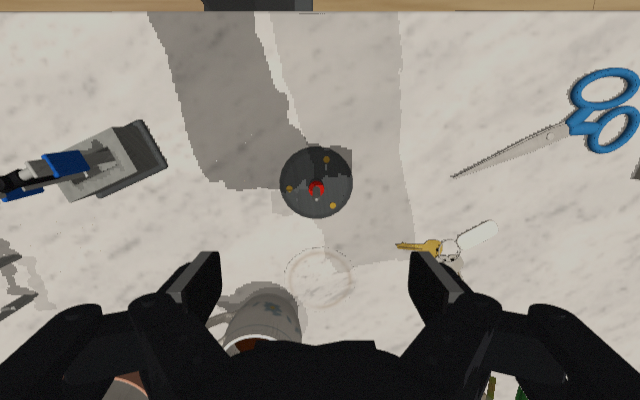

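View pics/w3c.png

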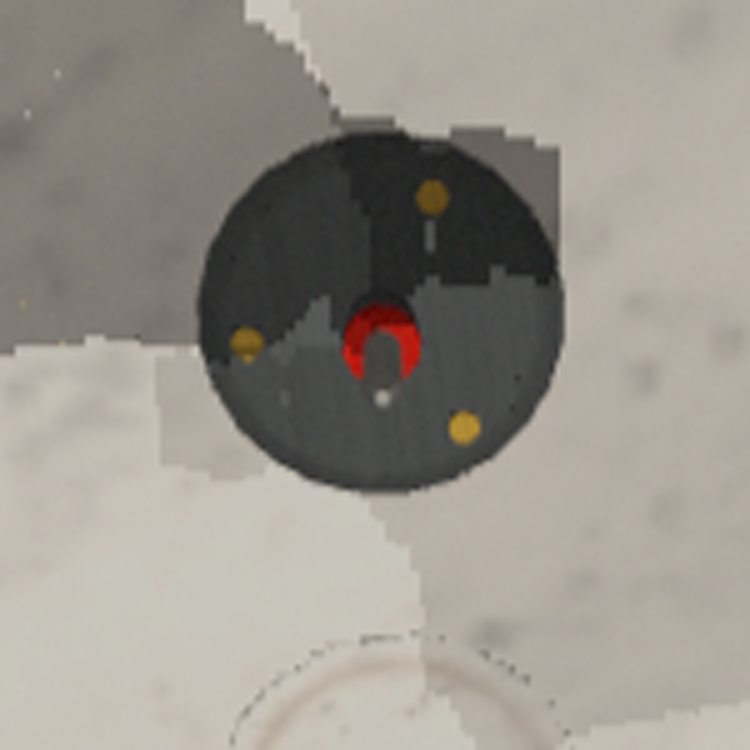

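Run:
```python
from h import *
d=np.load('pics/w3.npz'); w=(d['K'],d['T'])
c=lambda x,y:(240+x/5-.4,120+y/5-.4)
for q,z in [((382,397),.076),((381.5,314),.012),((381.3,323),.012),((432,197),.012),((247,344),.012),((465,428),.012)]: print(z,atz(w,c(*q),z))
for z in (.026,.03,.034,.038,.042,.046): P=np.array([atz(w,c(*q),z) for q in [(343,348),(421,348)]]); print(z,P.mean(0),np.linalg.norm(P[0]-P[1]))
# top view tip
k=calib('top'); b=cv2.imread('pics/top0.png')
cv2.imwrite('pics/t2.png',cv2.resize(b[205:255,175:230],None,fx=10,fy=10,interpolation=cv2.INTER_CUBIC))
print('tip',proj(k,[.4794,.1815,.076]),proj(k,[.4794,.1815,.012]))
# scene view: big crop
a=cv2.imread('pics/scene0.png'); cv2.imwrite('pics/s2.png',cv2.resize(a[280:335,260:320],None,fx=10,fy=10,interpolation=cv2.INTER_CUBIC))
```

```text
0.076 [0.4797 0.1852 0.076 ]
0.012 [0.4777 0.1854 0.012 ]
0.012 [0.4796 0.1853 0.012 ]
0.012 [0.4528 0.1959 0.012 ]
0.012 [0.4841 0.1565 0.012 ]
0.012 [0.5029 0.2035 0.012 ]
0.026 [0.482  0.1854 0.026 ] 0.01600749472452983
0.03 [0.4811 0.1854 0.03  ] 0.015803215899148744
0.034 [0.4802 0.1854 0.034 ] 0.015598937073767687
0.038 [0.4793 0.1853 0.038 ] 0.0153946582483866
0.042 [0.4785 0.1853 0.042 ] 0.015190379423005513
0.046 [0.4776 0.1853 0.046 ] 0.014986100597624426
tip [[196.4008 229.253 ]] [[202.426  231.4135]]
```

View pics/t2.png

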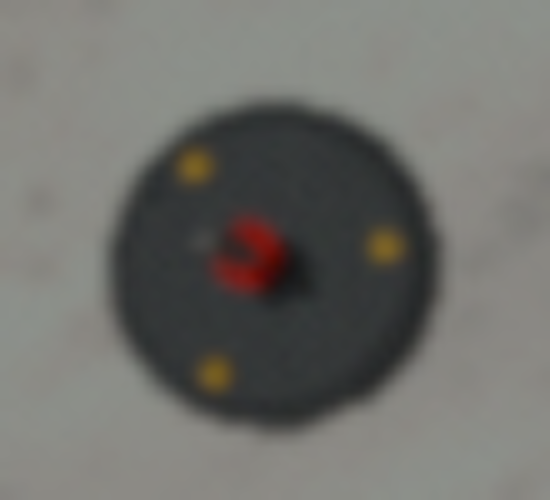

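View pics/s2.png

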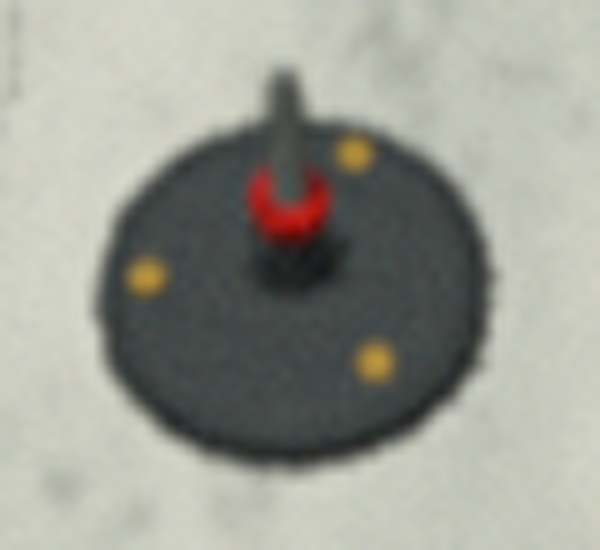

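Spindle tip is at w3c (382,397), which gives (0.4797, 0.1852). The top camera puts it about 4 mm off in y. I'll rotate 90° over the same point to measure the wrist camera's bias.

Request:
carry_out(motion=[{"jaw":1,"tx":0,"ty":0,"tz":0,"wx":0,"wy":0,"wz":-10},{"jaw":1,"tx":0,"ty":0,"tz":0,"wx":0,"wy":0,"wz":-10},{"jaw":1,"tx":0,"ty":0,"tz":0,"wx":0,"wy":0,"wz":-10},{"jaw":1,"tx":0,"ty":0,"tz":0,"wx":0,"wy":0,"wz":-10},{"jaw":1,"tx":0,"ty":0,"tz":0,"wx":0,"wy":0,"wz":-10},{"jaw":1,"tx":0,"ty":0,"tz":0,"wx":0,"wy":0,"wz":-10},{"jaw":1,"tx":0,"ty":0,"tz":0,"wx":0,"wy":0,"wz":-10},{"jaw":1,"tx":0,"ty":0,"tz":0,"wx":0,"wy":0,"wz":-10},{"jaw":1,"tx":0,"ty":0,"tz":0,"wx":0,"wy":0,"wz":-10},{"jaw":1,"tx":0,"ty":0,"tz":0,"wx":0,"wy":0,"wz":0}])

```text
clock: 5.8
tcp_pos: [0.4792, 0.1801, 0.3702]
orientation: [-0.0, -0.703, 0.711, -0.0]
wrist_force: [0.3, 0.3, -0.1]
finger_gap: 0.0855
```

Run:
```python
from h import *
w=calib('wrist'); np.savez('pics/w4.npz',K=w[0],T=w[1]); snap('wrist','w4'); 
print(get_state()['joint_pos'],get_state()['clock'])
print(proj(w,[[.4797,.1852,.076],[.4794,.1852,.012]]))
crop('w4','w4c',240,120,390,270,5)
plan([.4527,-.0287,.37],np.radians(22))
```

```text
[ 0.203   0.2051 -0.1824  1.1835 -0.0004 -1.3565] 5.85
[[313.8977 204.21  ]
 [314.2819 188.6067]]
now [0.4792 0.1803 0.3703] shift cm (present axes) [20.9247  2.4126  0.0356] rotvec deg [-0.0092 -0.0231 67.3501] | shift in new axes [ 10.2846 -18.3818   0.027 ]
```

View pics/w4c.png

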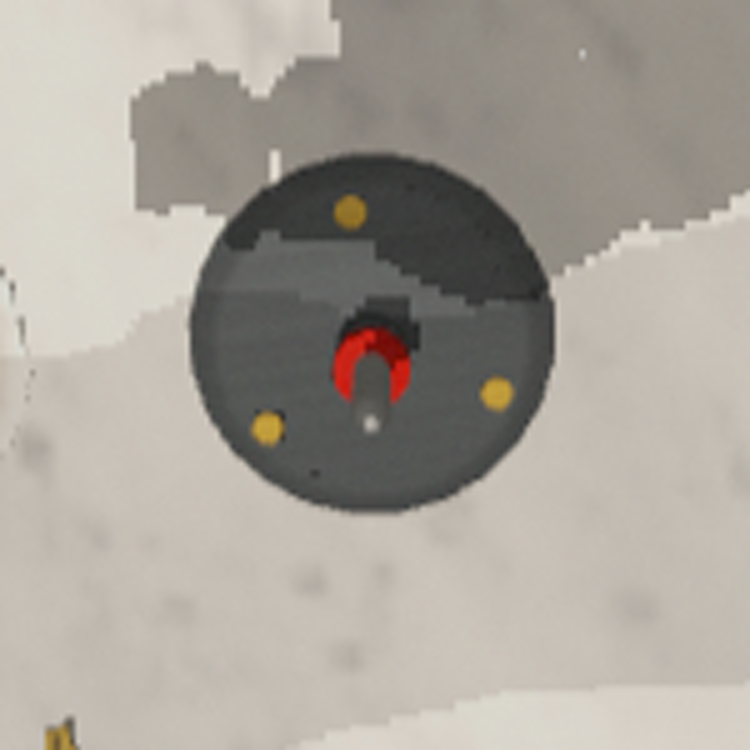

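Run:
```python
from h import *
d=np.load('pics/w4.npz'); w=(d['K'],d['T'])
c=lambda x,y:(240+x/5-.4,120+y/5-.4)
for q,z in [((370.5,423),.076),((372.5,334),.012),((372,345),.012)]: print(z,atz(w,c(*q),z))
for f in 'w2','w3','w4':
    T=np.load(f'pics/{f}.npz')['T']; print(f,-T[:3,:3].T@T[:3,3])
for i in range(3): s=get_state(); print(s['tcp_pos'],s['qvel'],s['clock'])
```

```text
0.076 [0.4799 0.1852 0.076 ]
0.012 [0.4796 0.1828 0.012 ]
0.012 [0.4797 0.1852 0.012 ]
w2 [ 0.3972 -0.2152  0.3395]
w3 [0.4129 0.1839 0.3394]
w4 [0.4785 0.1139 0.3396]
[0.4792 0.1803 0.3703] [ 0.0058  0.0019  0.0002 -0.0003  0.0018  0.0064] 5.85
[0.4792 0.1803 0.3703] [ 0.0058  0.0019  0.0002 -0.0003  0.0018  0.0064] 5.85
[0.4792 0.1803 0.3703] [ 0.0058  0.0019  0.0002 -0.0003  0.0018  0.0064] 5.85
```

Both views agree on the spindle at (0.4798, 0.1852), so the wrist camera bias is about 0. Next is the stand.

Request:
carry_out(motion=[{"jaw":1,"tx":4.18,"ty":0.48,"tz":0,"wx":0,"wy":0,"wz":0},{"jaw":1,"tx":4.18,"ty":0.48,"tz":0,"wx":0,"wy":0,"wz":0},{"jaw":1,"tx":4.18,"ty":0.48,"tz":0,"wx":0,"wy":0,"wz":0},{"jaw":1,"tx":4.18,"ty":0.48,"tz":0,"wx":0,"wy":0,"wz":0},{"jaw":1,"tx":4.18,"ty":0.48,"tz":0,"wx":0,"wy":0,"wz":0},{"jaw":1,"tx":0,"ty":0,"tz":0,"wx":0,"wy":0,"wz":9.6},{"jaw":1,"tx":0,"ty":0,"tz":0,"wx":0,"wy":0,"wz":9.6},{"jaw":1,"tx":0,"ty":0,"tz":0,"wx":0,"wy":0,"wz":9.6},{"jaw":1,"tx":0,"ty":0,"tz":0,"wx":0,"wy":0,"wz":9.6},{"jaw":1,"tx":0,"ty":0,"tz":0,"wx":0,"wy":0,"wz":9.6},{"jaw":1,"tx":0,"ty":0,"tz":0,"wx":0,"wy":0,"wz":9.6},{"jaw":1,"tx":0,"ty":0,"tz":0,"wx":0,"wy":0,"wz":9.6},{"jaw":1,"tx":0,"ty":0,"tz":0,"wx":0,"wy":0,"wz":0}])

```text
clock: 7.48
tcp_pos: [0.4537, -0.0279, 0.3703]
orientation: [-0.0, -0.194, 0.981, -0.0]
wrist_force: [-0.4, -0.4, -0.0]
finger_gap: 0.0854
```

Run:
```python
from h import *
w=calib('wrist'); np.savez('pics/w5.npz',K=w[0],T=w[1]); snap('wrist','w5'); 
print(get_state()['joint_pos'],get_state()['tcp_pos'],get_state()['clock'])
print(proj(w,[[.4527,-.0287,.05],[.4527,-.0287,.101]]))
crop('w5','w5c',240,120,390,270,5)
```

```text
[-0.238   0.0958 -0.3129  1.1621 -0.0002 -0.6306] [ 0.4537 -0.0278  0.3703] 7.525
[[314.5116 190.2942]
 [314.4969 204.3774]]
```

View pics/w5c.png

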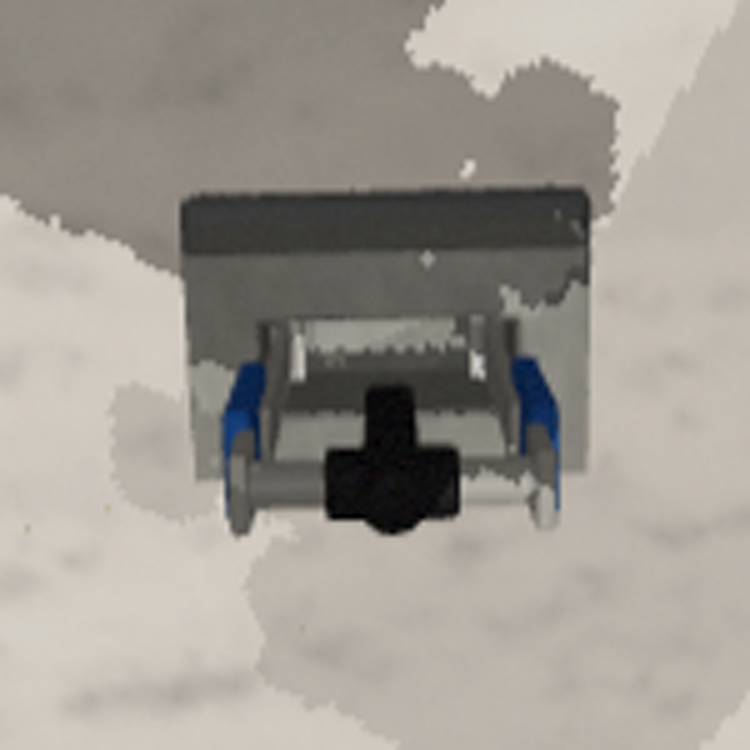

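Run:
```python
from h import *
crop('w5','w5d',274,178,358,234,9)
d=np.load('pics/w5.npz'); w=(d['K'],d['T'])
c=lambda x,y:(240+x/5-.4,120+y/5-.4)
P=np.array([atz(w,c(*q),.05) for q in [(184,253),(590,246),(587,470),(193,478)]]); print(P,P.mean(0))
for a,b in((0,1),(3,2)): v=P[b]-P[a]; print(np.linalg.norm(v),'tilt',np.degrees(np.arctan2(-v[0],v[1])))
for a,b in((0,3),(1,2)): v=P[b]-P[a]; print(np.linalg.norm(v),'tilt',np.degrees(np.arctan2(v[1],v[0])))
print(np.degrees(Ro.from_matrix(tcp()[1]).as_rotvec()))
C=np.array([.4525,-.0290]);t=np.radians(22);ex=np.array([np.cos(t),np.sin(t)]);ey=np.array([-np.sin(t),np.cos(t)])
for dx,dy,z in [(-.009,-.025,.118),(.009,-.025,.118),(-.009,.025,.118),(.009,.025,.118),(-.009,.025,.084),(-.009,-.025,.084),(0,0,.137)]:
    q=proj(w,[*(C+dx*ex+dy*ey),z])[0]; print((dx,dy,z),'crop5',(q+.4-[240,120])*5,'crop9',(q+.4-[274,178])*9)
```

```text
[[ 0.4485 -0.0689  0.05  ]
 [ 0.4185  0.0006  0.05  ]
 [ 0.4584  0.0181  0.05  ]
 [ 0.489  -0.0519  0.05  ]] [ 0.4536 -0.0255  0.05  ]
0.07573033025048272 tilt 23.36274413281818
0.07637107315028636 tilt 23.586245775553095
0.04392209087969384 tilt 22.82352859791003
0.043622824941940065 tilt 23.66065025339953
[  35.101  -176.5397    0.0169]
(-0.009, -0.025, 0.118) crop5 [202.492  391.9183] crop9 [ 58.4856 183.4529]
(0.009, -0.025, 0.118) crop5 [205.1803 508.9727] crop9 [ 63.3245 394.1508]
(-0.009, 0.025, 0.118) crop5 [544.3884 394.0597] crop9 [673.899  187.3074]
(0.009, 0.025, 0.118) crop5 [540.2031 511.0325] crop9 [666.3656 397.8585]
(-0.009, 0.025, 0.084) crop5 [523.1011 344.5373] crop9 [635.5821  98.1672]
(-0.009, -0.025, 0.084) crop5 [224.1589 342.6505] crop9 [97.4861 94.7708]
(0, 0, 0.137) crop5 [372.9317 491.1399] crop9 [365.2771 362.0519]
```

View pics/w5d.png

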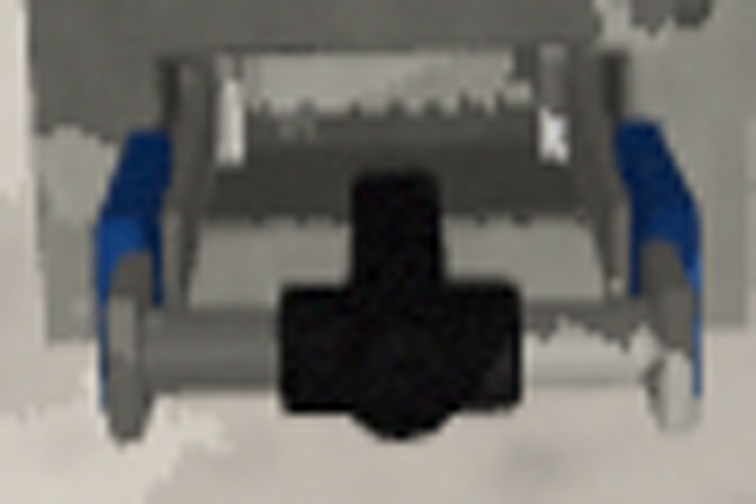

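Stand centre is (0.4536, -0.0255) at a tilt of 23.4°, and the tongs' pads agree at (0.454, -0.0258). Moving on to the grip.

Run:
```python
from h import *
plan([.4538,-.0256,.253],np.radians(23.3))
```

```text
now [ 0.4537 -0.0278  0.3703] shift cm (present axes) [-0.095   0.2003 11.7297] rotvec deg [-0.0096 -0.0066 -0.8093] | shift in new axes [-0.0964  0.197  11.7297]
```

Request:
carry_out(motion=[{"jaw":1,"tx":-0.08,"ty":0.18,"tz":2,"wx":0,"wy":0,"wz":-0.8},{"jaw":1,"tx":0,"ty":0,"tz":2.5,"wx":0,"wy":0,"wz":0},{"jaw":1,"tx":0,"ty":0,"tz":2.5,"wx":0,"wy":0,"wz":0},{"jaw":1,"tx":0,"ty":0,"tz":2.5,"wx":0,"wy":0,"wz":0},{"jaw":1,"tx":0,"ty":0,"tz":1.5,"wx":0,"wy":0,"wz":0},{"jaw":1,"tx":0,"ty":0,"tz":0.7,"wx":0,"wy":0,"wz":0},{"jaw":1,"tx":0,"ty":0,"tz":0,"wx":0,"wy":0,"wz":0},{"jaw":1,"tx":0,"ty":0,"tz":0,"wx":0,"wy":0,"wz":0}])

```text
clock: 8.52
tcp_pos: [0.4543, -0.0256, 0.2539]
orientation: [0.001, -0.202, 0.979, -0.0]
wrist_force: [0.3, -0.3, 0.9]
finger_gap: 0.0851
```

Run:
```python
from h import *
plan([.4538,-.0256,.253],np.radians(23.3))
w=calib('wrist'); np.savez('pics/w6.npz',K=w[0],T=w[1]); snap('wrist','w6')
print(get_state()['clock'])
```

```text
now [ 0.4543 -0.0256  0.2539] shift cm (present axes) [0.0409 0.0209 0.0943] rotvec deg [-0.0453  0.0525 -0.0327] | shift in new axes [0.0408 0.0209 0.0943]
8.575
```

View pics/w6.png

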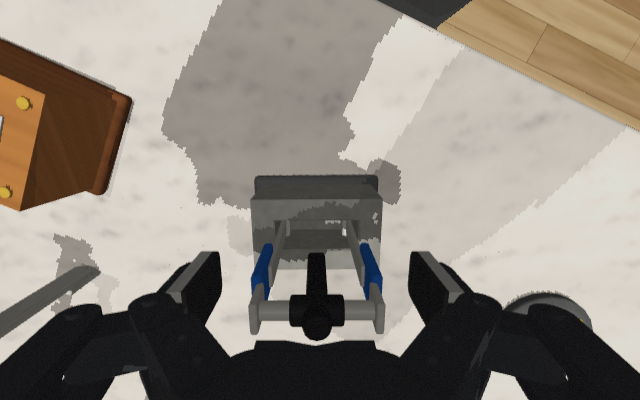

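Request:
carry_out(motion=[{"jaw":-0.08,"tx":0.04,"ty":0.1,"tz":0.09,"wx":0,"wy":0,"wz":0},{"jaw":-0.08,"tx":0,"ty":0,"tz":0,"wx":0,"wy":0,"wz":0},{"jaw":-0.08,"tx":0,"ty":0,"tz":0,"wx":0,"wy":0,"wz":0},{"jaw":-0.08,"tx":0,"ty":0,"tz":0,"wx":0,"wy":0,"wz":0}], force=60)

```text
clock: 9.07
tcp_pos: [0.4536, -0.0248, 0.2532]
orientation: [0.001, -0.202, 0.979, -0.0]
wrist_force: [-1.2, -0.9, 5.9]
finger_gap: 0.0396
```

Run:
```python
from h import *
plan([.4538,-.0256,.253],np.radians(23.3))
w=calib('wrist'); np.savez('pics/w7.npz',K=w[0],T=w[1]); snap('wrist','w7')
s=get_state();print(s['clock'],s['finger_gap'],s['wrist_force'])
crop('w7','w7c',200,160,440,360,3.3)
```

```text
now [ 0.4536 -0.0248  0.2532] shift cm (present axes) [ 0.0092 -0.0807  0.0221] rotvec deg [-0.0648  0.0768 -0.0412] | shift in new axes [ 0.0092 -0.0807  0.022 ]
9.125 0.039357212874873565 [-1.6348  0.0841  5.4391]
```

View pics/w7c.png

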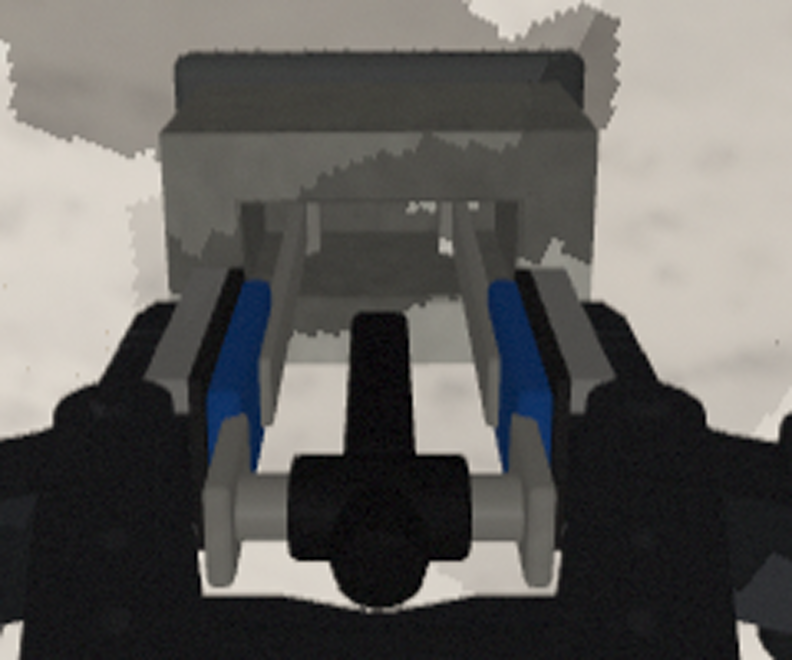

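Request:
carry_out(motion=[{"jaw":-0.08,"tx":0,"ty":0,"tz":-0.5,"wx":0,"wy":0,"wz":0},{"jaw":-0.08,"tx":0,"ty":0,"tz":-1.2,"wx":0,"wy":0,"wz":0},{"jaw":-0.08,"tx":0,"ty":0,"tz":-2,"wx":0,"wy":0,"wz":0},{"jaw":-0.08,"tx":0,"ty":0,"tz":-2,"wx":0,"wy":0,"wz":0},{"jaw":-0.08,"tx":0,"ty":0,"tz":-2,"wx":0,"wy":0,"wz":0},{"jaw":-0.08,"tx":0,"ty":0,"tz":-0.8,"wx":0,"wy":0,"wz":0},{"jaw":-0.08,"tx":0,"ty":0,"tz":0,"wx":0,"wy":0,"wz":0}])

```text
clock: 10.0
tcp_pos: [0.4533, -0.0248, 0.3379]
orientation: [0.001, -0.202, 0.979, -0.0]
wrist_force: [-0.3, 1.1, -1.9]
finger_gap: 0.0393
```

Run:
```python
from h import *
plan([.4651,-.2144,.340],np.radians(-1.2))
w=calib('wrist'); np.savez('pics/w8.npz',K=w[0],T=w[1]); snap('wrist','w8')
s=get_state();print(s['clock'],s['finger_gap'],s['wrist_force'])
crop('w8','w8c',200,160,440,360,3.3)
p,R,_=tcp()
for z in (.2392,.155+.087-.022+.004): 
  for yy in (-.01625,0,.01625): print(z,yy,(proj(w,p+R@[0,yy,z])[0]-[200,160])*3.3)
```

```text
now [ 0.4533 -0.0248  0.3379] shift cm (present axes) [  6.4036 -17.8896  -0.205 ] rotvec deg [-0.0327  0.061  24.4569] | shift in new axes [ -1.5772 -18.9355  -0.213 ]
10.05 0.03932104218664992 [-0.7277  0.0598 -1.6919]
0.2392 -0.01625 [304.5875 186.0138]
0.2392 0 [381.0692 186.0233]
0.2392 0.01625 [457.5587 186.0328]
0.224 -0.01625 [299.2667 209.0322]
0.224 0 [381.238  209.0436]
0.224 0.01625 [463.2183 209.0551]
```

View pics/w8c.png

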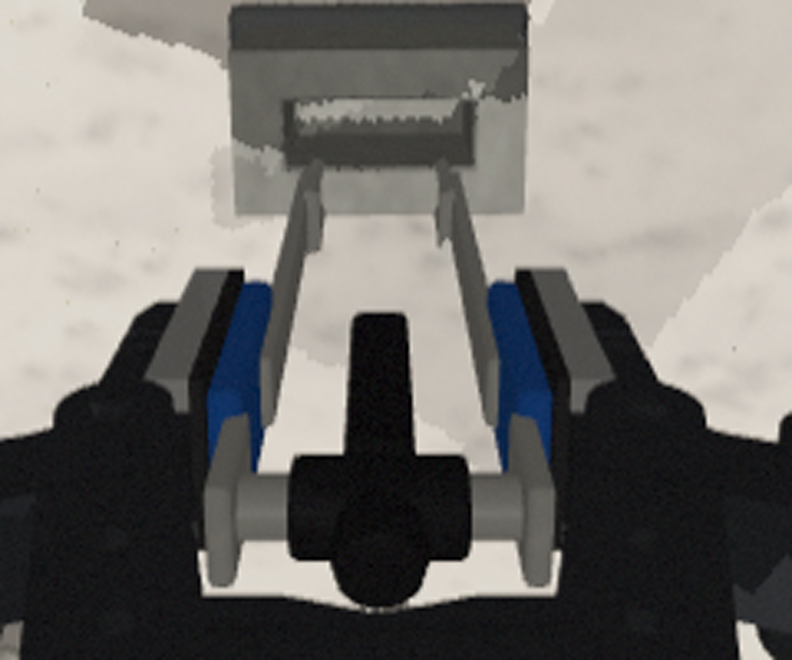

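Run:
```python
from h import *
d=np.load('pics/w8.npz'); w=(d['K'],d['T']);p,R,_=tcp()
for x in (.0065,-.0065):
  for y in (.01625,.011):
   for z in (.2392,.2172): print(x,y,z,(proj(w,p+R@[x,y,z])[0]+.4-[200,160])*3.3)
# pad corners: z 104 above tips => .1352 ; x +-9 ; y .0195
for x in (.009,-.009):
   for z in (.1692,.1352): print('pad',x,z,(proj(w,p+R@[x,.0195,z])[0]+.4-[200,160])*3.3)
crop('w8','w8d',280,200,350,250,10)
```

```text
0.0065 0.01625 0.2392 [459.4983 157.9143]
0.0065 0.01625 0.2172 [468.1021 189.4525]
0.0065 0.011 0.2392 [434.5922 157.9117]
0.0065 0.011 0.2172 [440.4991 189.449 ]
-0.0065 0.01625 0.2392 [458.2686 216.338 ]
-0.0065 0.01625 0.2172 [466.5948 253.5569]
-0.0065 0.011 0.2392 [433.746  216.3345]
-0.0065 0.011 0.2172 [439.4622 253.5523]
pad 0.009 0.1692 [518.3206 273.2509]
pad 0.009 0.1352 [557.3365 387.9747]
pad -0.009 0.1692 [514.0773 385.8021]
pad -0.009 0.1352 [550.4251 526.5842]
```

View pics/w8d.png

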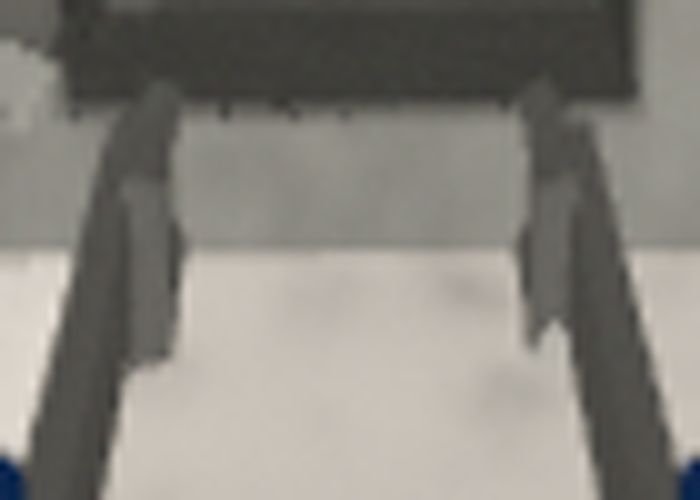

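Run:
```python
from h import *
plan([.4646,-.2126,.345],np.radians(-1.2))
```

```text
now [ 0.453  -0.0247  0.3372] shift cm (present axes) [  6.3525 -17.7209  -0.778 ] rotvec deg [-0.0034 -0.0069 24.4516] | shift in new axes [ -1.5524 -18.7609  -0.7794]
```

Request:
carry_out(motion=[{"jaw":-0.08,"tx":0.6,"ty":-1.8,"tz":-0.78,"wx":0,"wy":0,"wz":4},{"jaw":-0.08,"tx":1.0,"ty":-3.5,"tz":0,"wx":0,"wy":0,"wz":8},{"jaw":-0.08,"tx":0.35,"ty":-4,"tz":0,"wx":0,"wy":0,"wz":8},{"jaw":-0.08,"tx":0,"ty":-4,"tz":0,"wx":0,"wy":0,"wz":4.4},{"jaw":-0.08,"tx":0,"ty":-3.5,"tz":0,"wx":0,"wy":0,"wz":0},{"jaw":-0.08,"tx":0,"ty":-1,"tz":0,"wx":0,"wy":0,"wz":0},{"jaw":-0.08,"tx":0,"ty":0,"tz":0,"wx":0,"wy":0,"wz":0}])

```text
clock: 10.92
tcp_pos: [0.4623, -0.2049, 0.3443]
orientation: [-0.001, 0.011, 1.0, 0.001]
wrist_force: [-0.2, 1.4, -1.8]
finger_gap: 0.0393
```

Run:
```python
from h import *
plan([.4646,-.2126,.345],np.radians(-1.2))
w=calib('wrist'); np.savez('pics/w9.npz',K=w[0],T=w[1]); snap('wrist','w9')
s=get_state();print(s['clock'],s['finger_gap'],s['wrist_force'])
crop('w9','w9c',230,110,400,260,4.5)
```

```text
now [ 0.4623 -0.2049  0.3443] shift cm (present axes) [-0.2494 -0.765  -0.0689] rotvec deg [ 0.0715 -0.0822 -0.0087] | shift in new axes [-0.2494 -0.7651 -0.0676]
10.975 0.03954046401074629 [-0.139  -0.3293 -1.0186]
```

View pics/w9c.png

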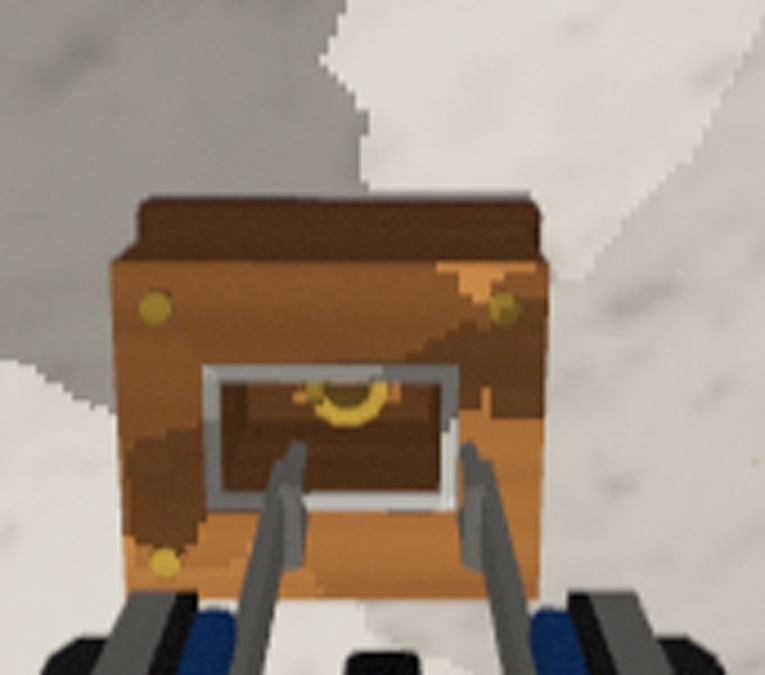

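Run:
```python
from h import *
d=np.load('pics/w9.npz'); w=(d['K'],d['T'])
c=lambda x,y:(230+x/4.5-.4,110+y/4.5-.4)
P=np.array([atz(w,c(*q),.066) for q in [(220,382),(441,383),(441,492),(222,492)]]);print(P.mean(0))
P=np.array([atz(w,c(*q),.066) for q in [(203,365),(459,366),(457,510),(205,508)]]);print(P.mean(0))
P=np.array([atz(w,c(*q),.066) for q in [(155,308),(505,309)]]);print(P.mean(0))
print(atz(w,c(346.5,387),.03),np.linalg.norm(atz(w,c(305,387),.03)-atz(w,c(388,387),.03)))
P=atz(w,c(346.5,428),.03);print('edge',P)
```

```text
[ 0.4652 -0.2144  0.066 ]
[ 0.4653 -0.2144  0.066 ]
[ 0.4412 -0.2138  0.066 ]
[ 0.4643 -0.2124  0.03  ] 0.017220742344998766
edge [ 0.4732 -0.2126  0.03  ]
```

Request:
carry_out(motion=[{"jaw":-0.08,"tx":-0.23,"ty":-0.8,"tz":0,"wx":0,"wy":0,"wz":0},{"jaw":-0.08,"tx":0,"ty":0,"tz":1,"wx":0,"wy":0,"wz":0},{"jaw":-0.08,"tx":0,"ty":0,"tz":1.5,"wx":0,"wy":0,"wz":0},{"jaw":-0.08,"tx":0,"ty":0,"tz":0.5,"wx":0,"wy":0,"wz":0},{"jaw":-0.08,"tx":0,"ty":0,"tz":0,"wx":0,"wy":0,"wz":0},{"jaw":-0.08,"tx":0,"ty":0,"tz":0,"wx":0,"wy":0,"wz":0}])

```text
clock: 11.72
tcp_pos: [0.4648, -0.2129, 0.3154]
orientation: [0.0, 0.01, 1.0, -0.0]
wrist_force: [-1.0, -0.4, -1.6]
finger_gap: 0.0394
```

Run:
```python
from h import *
plan([.4646,-.2129,.2537],np.radians(-1.2))
w=calib('wrist'); np.savez('pics/w10.npz',K=w[0],T=w[1]); snap('wrist','w10')
s=get_state();print(s['clock'],s['finger_gap'],s['wrist_force'])
crop('w10','w10c',230,120,400,270,4.5)
```

```text
now [ 0.4648 -0.2129  0.3154] shift cm (present axes) [ 0.0213 -0.0009  6.1656] rotvec deg [-0.0125  0.012   0.0548] | shift in new axes [ 0.02   -0.0023  6.1656]
11.775 0.03914819666133054 [ 0.0315  0.127  -2.7697]
```

View pics/w10c.png

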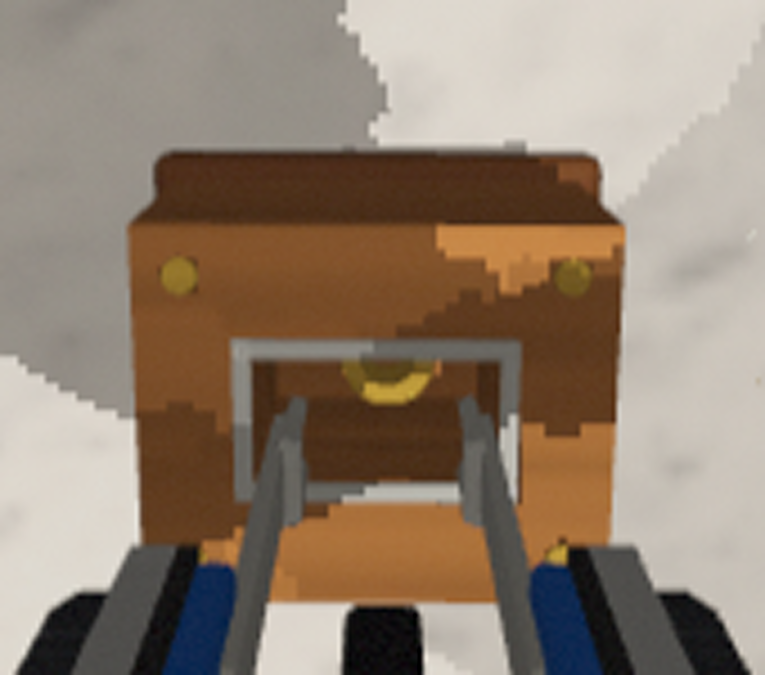

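Request:
carry_out(motion=[{"jaw":-0.08,"tx":0.02,"ty":0,"tz":0.8,"wx":0,"wy":0,"wz":0},{"jaw":-0.08,"tx":0,"ty":0,"tz":0.8,"wx":0,"wy":0,"wz":0},{"jaw":-0.08,"tx":0,"ty":0,"tz":0.8,"wx":0,"wy":0,"wz":0},{"jaw":-0.08,"tx":0,"ty":0,"tz":0.8,"wx":0,"wy":0,"wz":0},{"jaw":-0.08,"tx":0,"ty":0,"tz":0.6,"wx":0,"wy":0,"wz":0},{"jaw":-0.08,"tx":0,"ty":0,"tz":0,"wx":0,"wy":0,"wz":0}])

```text
clock: 12.52
tcp_pos: [0.4643, -0.2127, 0.2765]
orientation: [-0.001, 0.01, 1.0, 0.0]
wrist_force: [0.1, 0.2, -1.5]
finger_gap: 0.0397
```

Run:
```python
from h import *
plan([.4646,-.2129,.2537],np.radians(-1.2))
s=get_state();print(s['clock'],s['finger_gap'],s['wrist_force'],s['ft_torque'])
```

```text
now [ 0.4643 -0.2127  0.2765] shift cm (present axes) [-0.0323 -0.0178  2.2844] rotvec deg [ 0.0329 -0.0586  0.053 ] | shift in new axes [-0.03   -0.0165  2.2844]
12.525 0.039698655752991294 [ 0.0602  0.2277 -1.4669] [-0.0315 -0.0524  0.0317]
```

Request:
carry_out(motion=[{"jaw":-0.08,"tx":0,"ty":0,"tz":0.5,"wx":0,"wy":0,"wz":0},{"jaw":-0.08,"tx":0,"ty":0,"tz":0.5,"wx":0,"wy":0,"wz":0},{"jaw":-0.08,"tx":0,"ty":0,"tz":0,"wx":0,"wy":0,"wz":0}])

```text
clock: 12.9
tcp_pos: [0.4643, -0.2127, 0.2668]
orientation: [-0.0, 0.01, 1.0, 0.0]
wrist_force: [-0.2, 0.2, -2.0]
finger_gap: 0.0392
```

Run:
```python
from h import *
plan([.4646,-.2129,.2537],np.radians(-1.2))
w=calib('wrist'); np.savez('pics/w11.npz',K=w[0],T=w[1]); snap('wrist','w11')
s=get_state();print(s['clock'],s['finger_gap'],s['wrist_force'],s['ft_torque'])
crop('w11','w11c',230,120,400,270,4.5)
```

```text
now [ 0.4643 -0.2127  0.2668] shift cm (present axes) [-0.0283 -0.0167  1.3055] rotvec deg [ 0.0215 -0.0374  0.054 ] | shift in new axes [-0.0275 -0.0161  1.3056]
12.95 0.03923895076134122 [ 0.4247 -0.8177 -1.956 ] [-0.0131 -0.0006  0.0011]
```

View pics/w11c.png

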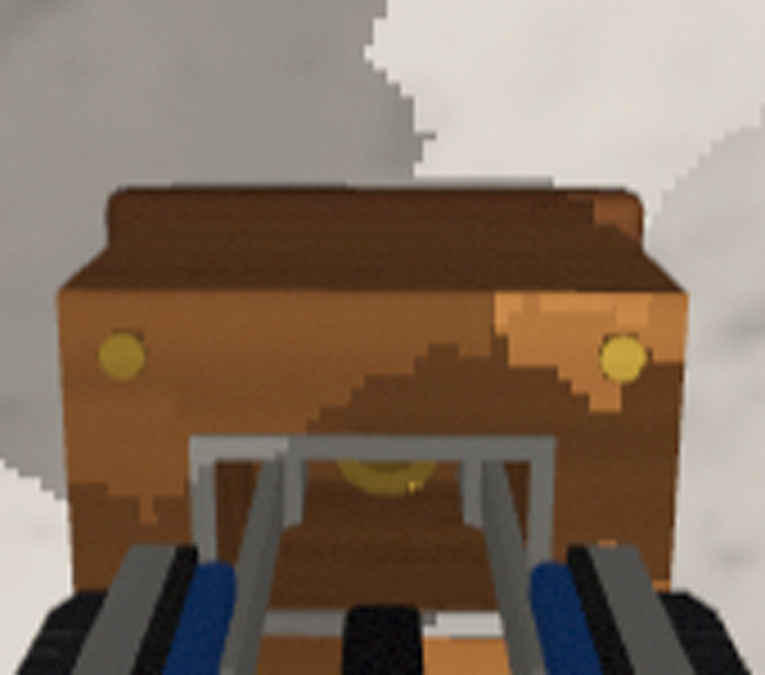

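Request:
carry_out(motion=[{"jaw":-0.08,"tx":0,"ty":0,"tz":0.5,"wx":0,"wy":0,"wz":0},{"jaw":-0.08,"tx":0,"ty":0,"tz":0.45,"wx":0,"wy":0,"wz":0},{"jaw":-0.08,"tx":0,"ty":0,"tz":0.25,"wx":0,"wy":0,"wz":0},{"jaw":-0.08,"tx":0,"ty":0,"tz":0,"wx":0,"wy":0,"wz":0}])

```text
clock: 13.45
tcp_pos: [0.4644, -0.2128, 0.2549]
orientation: [-0.0, 0.01, 1.0, 0.0]
wrist_force: [-0.3, -0.5, -1.3]
finger_gap: 0.0398
```

Request:
carry_out(motion=[{"jaw":-0.4,"tx":0,"ty":0,"tz":0,"wx":0,"wy":0,"wz":0},{"jaw":-0.4,"tx":0,"ty":0,"tz":0,"wx":0,"wy":0,"wz":0},{"jaw":-0.4,"tx":0,"ty":0,"tz":0,"wx":0,"wy":0,"wz":0},{"jaw":-0.4,"tx":0,"ty":0,"tz":0,"wx":0,"wy":0,"wz":0}], force=60)

```text
clock: 13.95
tcp_pos: [0.4647, -0.2129, 0.2556]
orientation: [0.0, 0.01, 1.0, -0.0]
wrist_force: [-0.9, 0.7, 4.1]
finger_gap: 0.027
```

Run:
```python
from h import *
plan([.4646,-.2129,.2537],np.radians(-1.2))
s=get_state();print(s['clock'],s['finger_gap'],s['wrist_force'],s['ft_torque'])
```

```text
now [ 0.4647 -0.2129  0.2556] shift cm (present axes) [0.0074 0.0019 0.1899] rotvec deg [-0.0225  0.042   0.0571] | shift in new axes [0.0073 0.0019 0.1899]
13.95 0.02704534944257859 [-0.9495  0.6656  4.0979] [0.1983 0.1378 0.0012]
```

Run:
```python
from h import *
w=calib('wrist'); np.savez('pics/w12.npz',K=w[0],T=w[1]); snap('wrist','w12')
s=get_state();print(s['clock'],s['finger_gap'],s['wrist_force'],s['ft_torque'])
crop('w12','w12c',230,150,400,300,4.5)
```

```text
14.0 0.02722251623302777 [-1.0595  0.6552  4.5334] [0.2318 0.1432 0.0167]
```

View pics/w12c.png

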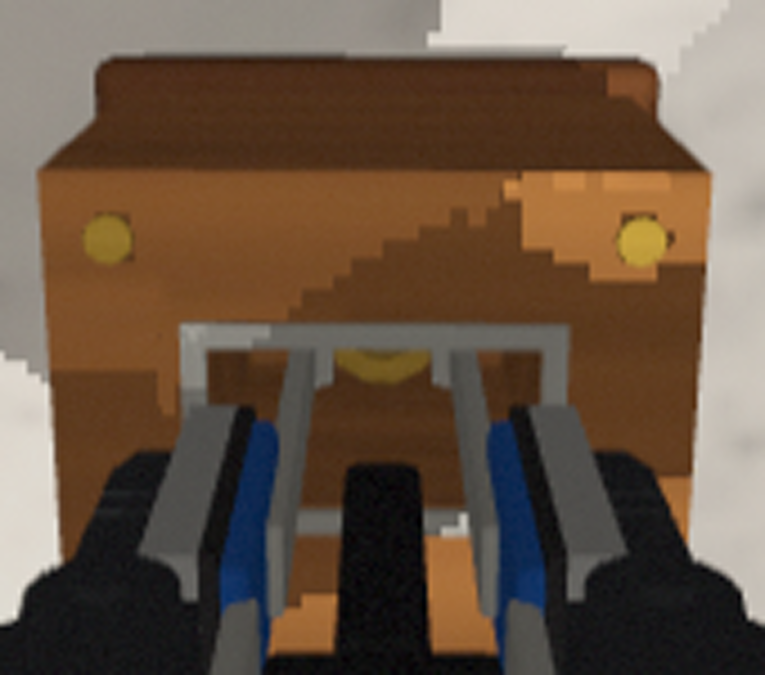

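Request:
carry_out(motion=[{"jaw":-0.4,"tx":0,"ty":0,"tz":-0.3,"wx":0,"wy":0,"wz":0},{"jaw":-0.4,"tx":0,"ty":0,"tz":-0.6,"wx":0,"wy":0,"wz":0},{"jaw":-0.4,"tx":0,"ty":0,"tz":-0.6,"wx":0,"wy":0,"wz":0},{"jaw":-0.4,"tx":0,"ty":0,"tz":-0.5,"wx":0,"wy":0,"wz":0},{"jaw":-0.4,"tx":0,"ty":0,"tz":0,"wx":0,"wy":0,"wz":0}])

```text
clock: 14.62
tcp_pos: [0.4647, -0.213, 0.2758]
orientation: [0.0, 0.01, 1.0, -0.0]
wrist_force: [-0.0, 0.1, -2.1]
finger_gap: 0.0272
```

Run:
```python
from h import *
w=calib('wrist'); np.savez('pics/w13.npz',K=w[0],T=w[1]); snap('wrist','w13')
s=get_state();print(s['clock'],s['finger_gap'],s['wrist_force'],s['ft_torque'],s['tcp_pos'])
crop('w13','w13c',230,150,400,300,4.5)
```

```text
14.675 0.02744386871864539 [-0.0193  0.9435 -1.7722] [-0.0274 -0.013  -0.0345] [ 0.4645 -0.2129  0.2754]
```

View pics/w13c.png

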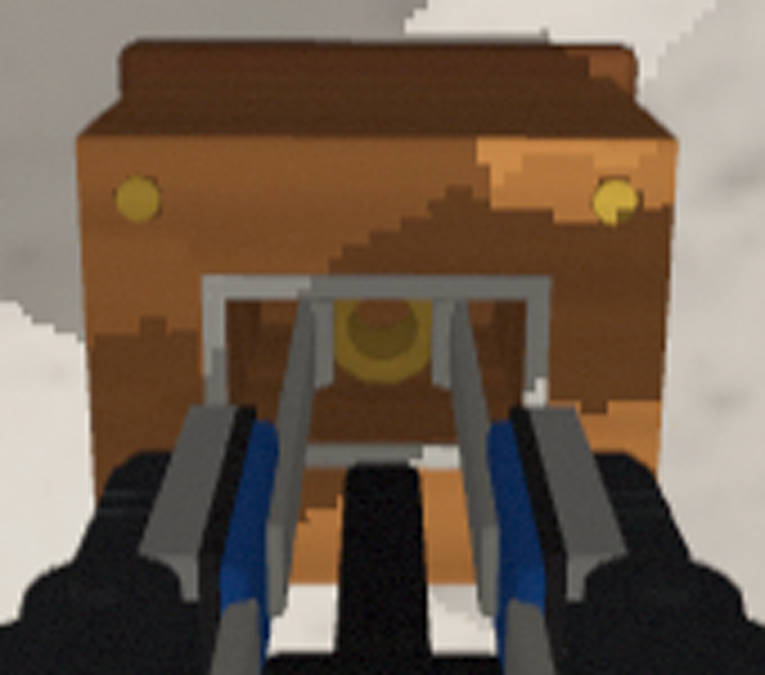

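```bash
python3 - <<'E'
from h import *
plan([.4798,.1852,.355],np.radians(-1.2))
d=np.load('pics/w13.npz'); w=(d['K'],d['T']); p,R,s=tcp()
c=lambda x,y:(230+x/4.5-.4,150+y/4.5-.4)
# ring: bore bottom edge, outer bottom edge; guess ring top plane z = p.z-.2392+.0157ish
for h in (.2392-.0145,.2392-.0165):
    z=p[2]-h
    for q in [(382,383),(382,360),(333,330),(432,330),(348,330),(418,330)]: print(h,q,R.T@(atz(w,c(*q),z)-p)*1000)
E
crop() { :; }; python3 -c "
from h import *
crop('w13','w13d',295,205,335,245,16)"
```

```text
now [ 0.4645 -0.2129  0.2754] shift cm (present axes) [-0.7294 39.8309 -7.9717] rotvec deg [-0.0217  0.0212  0.0508] | shift in new axes [-0.6911 39.8345 -7.9569]
0.22469999999999998 (382, 383) [ -7.9633  -0.5575 224.7032]
0.22469999999999998 (382, 360) [ -4.3781  -0.557  224.7019]
0.22469999999999998 (333, 330) [  0.2489  -7.6898 224.7028]
0.22469999999999998 (432, 330) [  0.2505   6.7225 224.6974]
0.22469999999999998 (348, 330) [  0.2492  -5.5061 224.702 ]
0.22469999999999998 (418, 330) [  0.2502   4.6845 224.6982]
0.2227 (382, 383) [ -7.2048  -0.5566 222.7029]
0.2227 (382, 360) [ -3.6565  -0.556  222.7016]
0.2227 (333, 330) [  0.9229  -7.6155 222.7026]
0.2227 (432, 330) [  0.9244   6.6485 222.6972]
0.2227 (348, 330) [  0.9231  -5.4542 222.7018]
0.2227 (418, 330) [  0.9242   4.6315 222.6979]
```

View pics/w13d.png

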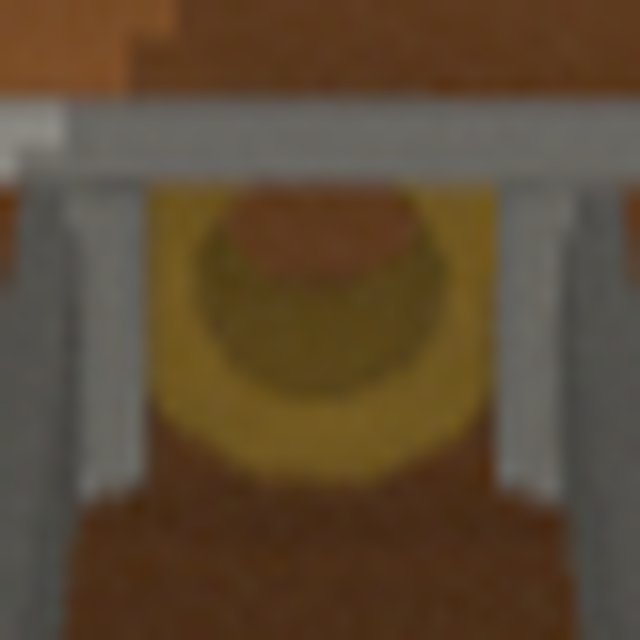

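Request:
carry_out(motion=[{"jaw":-0.4,"tx":0,"ty":0,"tz":-1.5,"wx":0,"wy":0,"wz":0},{"jaw":-0.4,"tx":0,"ty":0,"tz":-2.5,"wx":0,"wy":0,"wz":0},{"jaw":-0.4,"tx":0,"ty":0,"tz":-2.5,"wx":0,"wy":0,"wz":0},{"jaw":-0.4,"tx":0,"ty":0.5,"tz":-1.5,"wx":0,"wy":0,"wz":0},{"jaw":-0.4,"tx":-0.06,"ty":2,"tz":0,"wx":0,"wy":0,"wz":0},{"jaw":-0.4,"tx":-0.08,"ty":4,"tz":0,"wx":0,"wy":0,"wz":0},{"jaw":-0.4,"tx":-0.08,"ty":4.5,"tz":0,"wx":0,"wy":0,"wz":0},{"jaw":-0.4,"tx":-0.08,"ty":4.5,"tz":0,"wx":0,"wy":0,"wz":0},{"jaw":-0.4,"tx":-0.08,"ty":4.5,"tz":0,"wx":0,"wy":0,"wz":0},{"jaw":-0.4,"tx":-0.08,"ty":4.5,"tz":0,"wx":0,"wy":0,"wz":0},{"jaw":-0.4,"tx":-0.08,"ty":4.5,"tz":0,"wx":0,"wy":0,"wz":0},{"jaw":-0.4,"tx":-0.08,"ty":4.5,"tz":0,"wx":0,"wy":0,"wz":0},{"jaw":-0.4,"tx":-0.07,"ty":3.8,"tz":0,"wx":0,"wy":0,"wz":0},{"jaw":-0.4,"tx":-0.04,"ty":2,"tz":0,"wx":0,"wy":0,"wz":0},{"jaw":-0.4,"tx":0,"ty":0.5,"tz":0,"wx":0,"wy":0,"wz":0},{"jaw":-0.4,"tx":0,"ty":0,"tz":0,"wx":0,"wy":0,"wz":0},{"jaw":-0.4,"tx":0,"ty":0,"tz":0,"wx":0,"wy":0,"wz":0}])

```text
clock: 16.8
tcp_pos: [0.4795, 0.1843, 0.3549]
orientation: [-0.0, 0.01, 1.0, -0.0]
wrist_force: [-0.3, -0.5, -2.2]
finger_gap: 0.0273
```

Run:
```python
from h import *
plan([.4798,.1852,.355],np.radians(-1.2))
w=calib('wrist'); p,R,s=tcp(); np.savez('pics/w14.npz',K=w[0],T=w[1],p=p,R=R); snap('wrist','w14')
s=get_state();print(s['clock'],s['finger_gap'],s['wrist_force'],s['ft_torque'],s['tcp_pos'])
crop('w14','w14c',230,150,400,300,4.5)
crop('w14','w14d',285,190,345,250,12)
```

```text
now [0.4795 0.1843 0.3549] shift cm (present axes) [-0.0245  0.0901 -0.0083] rotvec deg [-0.027  -0.035   0.0023] | shift in new axes [-0.0245  0.0901 -0.0082]
16.85 0.02721864842648938 [-0.2977 -1.1876 -1.9846] [-0.0242 -0.0101 -0.0156] [0.4797 0.1842 0.3551]
```

View pics/w14c.png

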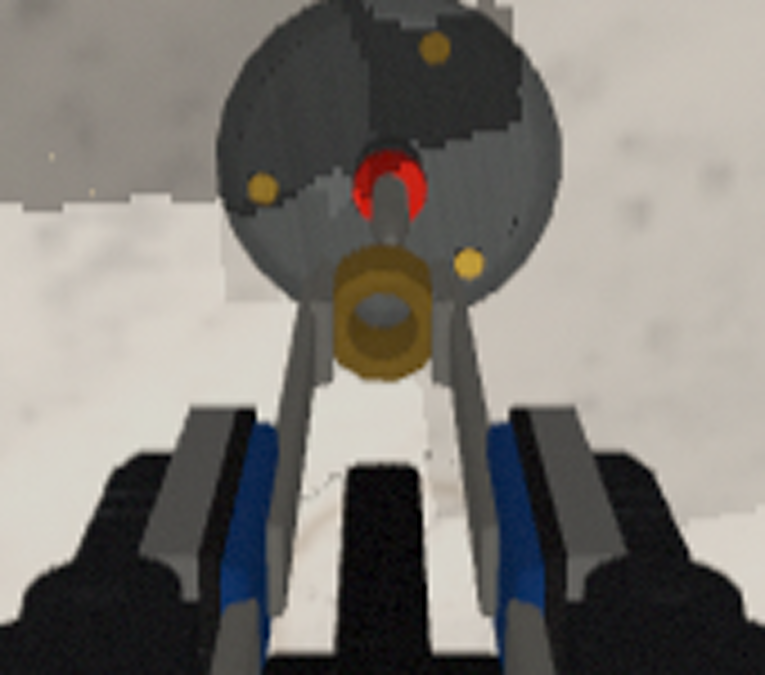

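View pics/w14d.png

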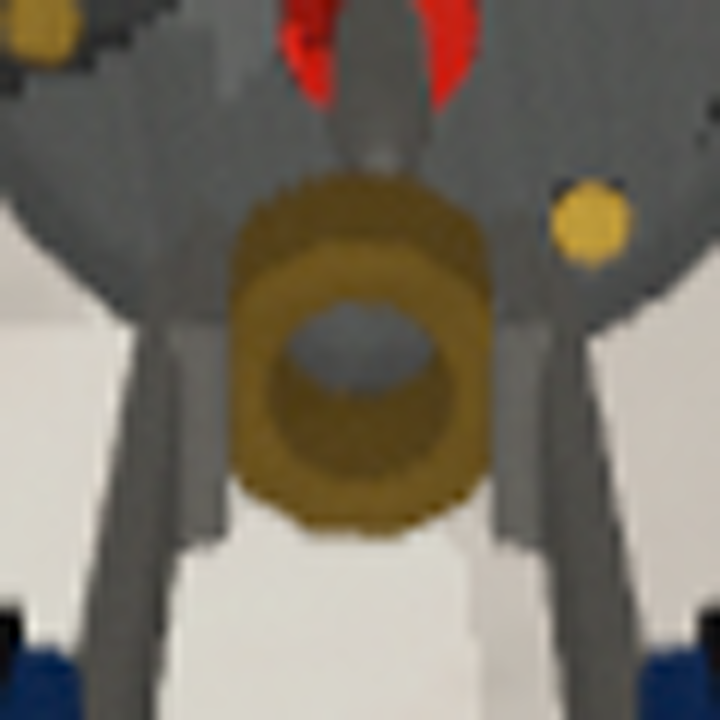

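Run:
```python
from h import *
d=np.load('pics/w14.npz'); w=(d['K'],d['T']); p,R=d['p'],d['R']
c=lambda x,y:(285+x/12-.46,190+y/12-.46)
def tp(q,zt): # point at tool z
    o,dr=ray(w,c(*q)); o=R.T@(o-p); dr=R.T@dr; return (o+dr*(zt-o[2])/dr[2])*1000
for zt in (.2228,.2238,.2248):
    print('top',zt,[tp(q,zt)[:2].round(2).tolist() for q in [(361,300),(361,480),(361,240),(361,535),(268,390),(453,390)]])
    zb=zt+.016; print('bot',[tp(q,zb)[:2].round(2).tolist() for q in [(361,172),(363,395),(230,260),(490,260)]])
for t in [(383,155),(383,165)]: print('tip world',atz(w,c(*t),.076))
print((proj(w,[.4798,.1852,.076])[0]+.46-[285,190])*12)
```

```text
top 0.2228 [[6.9, -0.32], [-3.31, -0.32], [10.25, -0.32], [-6.49, -0.32], [1.83, -5.34], [1.83, 4.64]]
bot [[9.69, -0.32], [-3.81, -0.2], [4.41, -7.9], [4.41, 7.15]]
top 0.2238 [[6.6, -0.32], [-3.67, -0.32], [9.96, -0.32], [-6.86, -0.32], [1.5, -5.36], [1.49, 4.67]]
bot [[9.42, -0.32], [-4.15, -0.2], [4.12, -7.93], [4.12, 7.18]]
top 0.2248 [[6.29, -0.32], [-4.03, -0.32], [9.67, -0.32], [-7.24, -0.32], [1.16, -5.39], [1.16, 4.69]]
bot [[9.15, -0.32], [-4.48, -0.2], [3.82, -7.97], [3.82, 7.22]]
tip world [0.4793 0.1854 0.076 ]
tip world [0.48   0.1854 0.076 ]
[380.5365 161.7439]
```

Request:
carry_out(motion=[{"jaw":-0.4,"tx":-0.12,"ty":0.13,"tz":1.2,"wx":0,"wy":0,"wz":0},{"jaw":-0.4,"tx":0,"ty":0,"tz":1.2,"wx":0,"wy":0,"wz":0},{"jaw":-0.4,"tx":0,"ty":0,"tz":0.8,"wx":0,"wy":0,"wz":0},{"jaw":-0.4,"tx":0,"ty":0,"tz":0.2,"wx":0,"wy":0,"wz":0},{"jaw":-0.4,"tx":0,"ty":0,"tz":0,"wx":0,"wy":0,"wz":0},{"jaw":-0.4,"tx":0,"ty":0,"tz":0,"wx":0,"wy":0,"wz":0}])

```text
clock: 17.6
tcp_pos: [0.4812, 0.1863, 0.3215]
orientation: [0.0, 0.01, 1.0, 0.0]
wrist_force: [0.6, -0.4, -2.1]
finger_gap: 0.0272
```

Run:
```python
from h import *
plan([.4809,.1855,.320],np.radians(-1.2))
w=calib('wrist'); p,R,s=tcp(); np.savez('pics/w15.npz',K=w[0],T=w[1],p=p,R=R); snap('wrist','w15'); snap('scene','sc15')
s=get_state();print(s['clock'],s['finger_gap'],s['wrist_force'],s['ft_torque'],s['tcp_pos'])
crop('w15','w15d',285,190,345,250,12)
crop('sc15','sc15c',230,220,350,340,6)
c=lambda x,y:(285+x/12-.46,190+y/12-.46)
print('tip px',(proj(w,[.4798,.1852,.076])[0]+.46-[285,190])*12)
```

```text
now [0.4812 0.1863 0.3215] shift cm (present axes) [ 0.0268 -0.0763  0.1526] rotvec deg [0.0041 0.0412 0.0581] | shift in new axes [ 0.0266 -0.0763  0.1526]
17.7 0.02705311748234321 [ 0.05   -0.2027 -1.8877] [ 0.017   0.0447 -0.0422] [0.4812 0.1863 0.3216]
tip px [347.874  274.2616]
```

View pics/w15d.png

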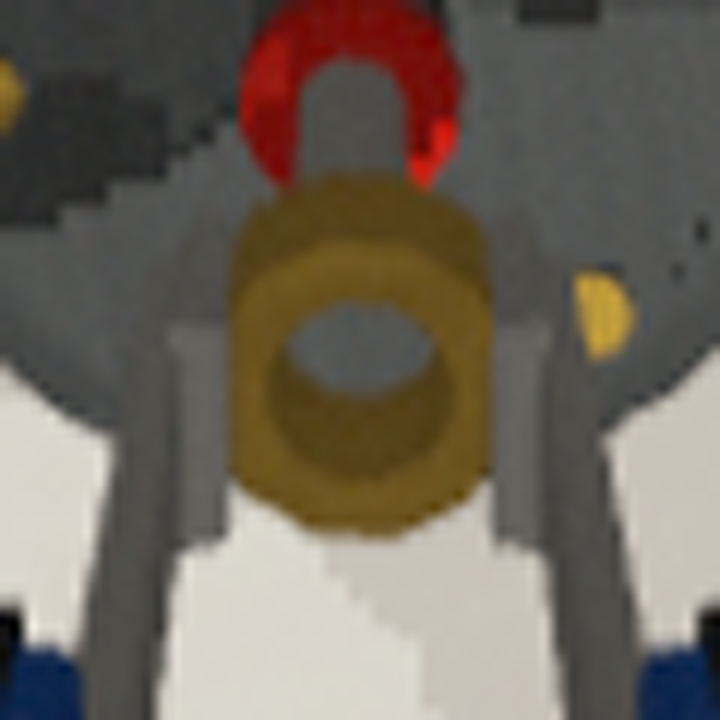

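View pics/sc15c.png

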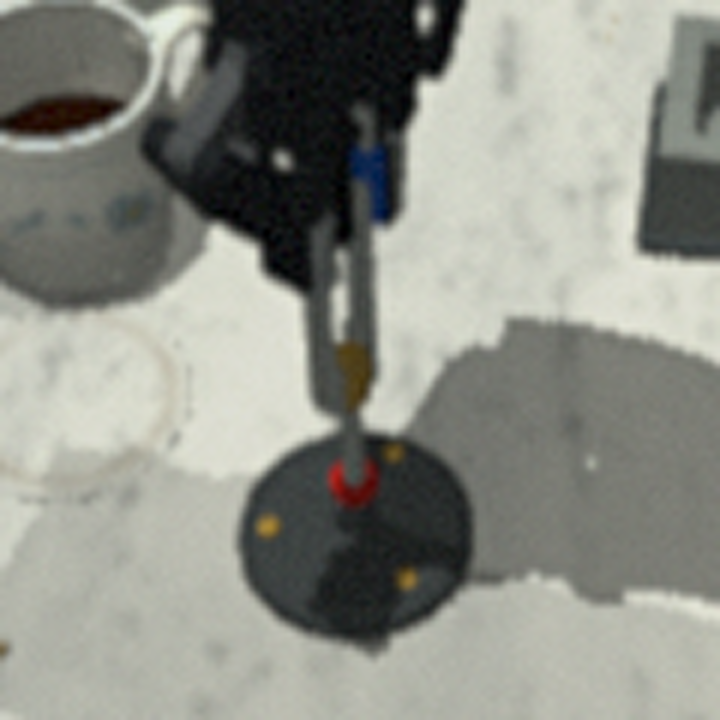

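Request:
carry_out(motion=[{"jaw":-0.4,"tx":0.03,"ty":-0.06,"tz":0.2,"wx":0,"wy":0,"wz":0},{"jaw":-0.4,"tx":0,"ty":0,"tz":0.2,"wx":0,"wy":0,"wz":0},{"jaw":-0.4,"tx":0,"ty":0,"tz":0.2,"wx":0,"wy":0,"wz":0},{"jaw":-0.4,"tx":0,"ty":0,"tz":0.2,"wx":0,"wy":0,"wz":0},{"jaw":-0.4,"tx":0,"ty":0,"tz":0.2,"wx":0,"wy":0,"wz":0},{"jaw":-0.4,"tx":0,"ty":0,"tz":0,"wx":0,"wy":0,"wz":0}])

```text
clock: 18.45
tcp_pos: [0.4806, 0.1856, 0.3109]
orientation: [-0.0, 0.01, 1.0, -0.0]
wrist_force: [-0.0, 0.9, -1.5]
finger_gap: 0.027
```

Run:
```python
from h import *
plan([.4809,.1855,.30],np.radians(-1.2))
w=calib('wrist'); p,R,s=tcp(); np.savez('pics/w16.npz',K=w[0],T=w[1],p=p,R=R); snap('wrist','w16')
s=get_state();print(s['clock'],s['finger_gap'],s['wrist_force'],s['ft_torque'],s['tcp_pos'])
crop('w16','w16d',285,190,345,250,12)
print('tip px',(proj(w,[.4798,.1854,.076])[0]+.46-[285,190])*12)
```

```text
now [0.4806 0.1856 0.3109] shift cm (present axes) [-0.0299 -0.0075  1.0927] rotvec deg [-0.013  -0.0244  0.055 ] | shift in new axes [-0.0294 -0.0077  1.0928]
18.5 0.02701959050748682 [-0.0971 -0.7346 -2.0708] [ 0.0241  0.0381 -0.0254] [0.4807 0.1856 0.3111]
tip px [364.089  341.3052]
```

View pics/w16d.png

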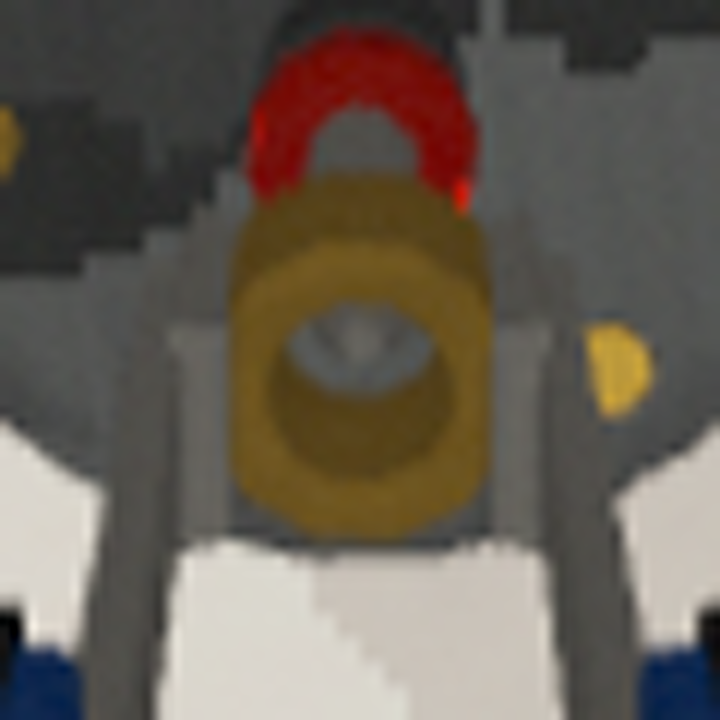

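Request:
carry_out(motion=[{"jaw":-0.4,"tx":-0.05,"ty":0,"tz":0.3,"wx":0,"wy":0,"wz":0},{"jaw":-0.4,"tx":0,"ty":0,"tz":0.4,"wx":0,"wy":0,"wz":0},{"jaw":-0.4,"tx":0,"ty":0,"tz":0.4,"wx":0,"wy":0,"wz":0},{"jaw":-0.4,"tx":0,"ty":0,"tz":0.4,"wx":0,"wy":0,"wz":0},{"jaw":-0.4,"tx":0,"ty":0,"tz":0.3,"wx":0,"wy":0,"wz":0},{"jaw":-0.4,"tx":0,"ty":0,"tz":0,"wx":0,"wy":0,"wz":0}])

```text
clock: 19.25
tcp_pos: [0.4811, 0.1855, 0.2928]
orientation: [-0.0, 0.01, 1.0, -0.0]
wrist_force: [-0.0, 0.5, -2.7]
finger_gap: 0.0269
```

Run:
```python
from h import *
plan([.4811,.1855,.288],np.radians(-1.2))
w=calib('wrist'); p,R,s=tcp(); np.savez('pics/w17.npz',K=w[0],T=w[1],p=p,R=R); snap('wrist','w17'); snap('scene','sc17')
s=get_state();print(s['clock'],s['finger_gap'],s['wrist_force'],s['ft_torque'],s['tcp_pos'])
crop('w17','w17d',285,190,345,250,12)
crop('sc17','sc17c',250,260,330,340,9)
```

```text
now [0.4811 0.1855 0.2928] shift cm (present axes) [-0.0039 -0.0046  0.4826] rotvec deg [-0.0147 -0.0331  0.0522] | shift in new axes [-0.0036 -0.0047  0.4826]
19.35 0.027495225987505367 [-0.1455 -0.6775 -1.6904] [ 0.0312 -0.0224 -0.0194] [0.4812 0.1856 0.2932]
```

View pics/w17d.png

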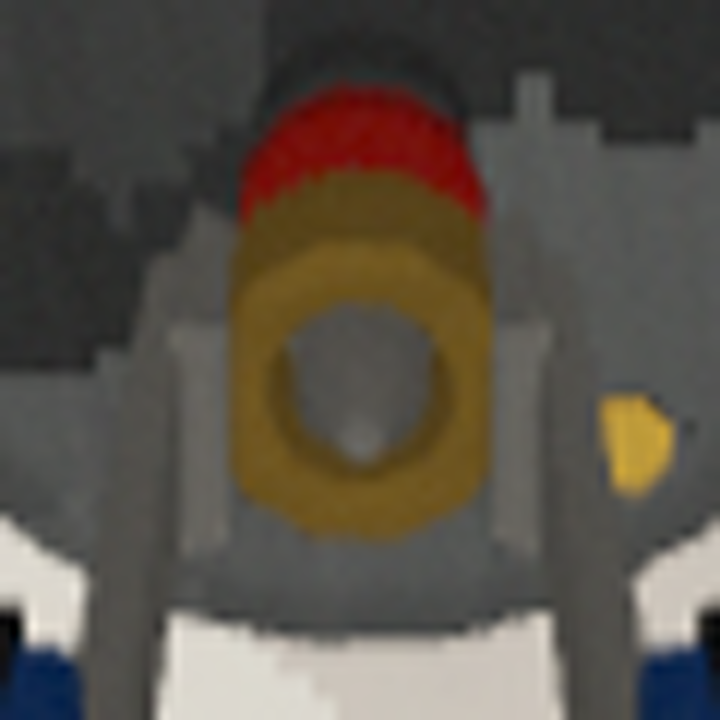

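View pics/sc17c.png

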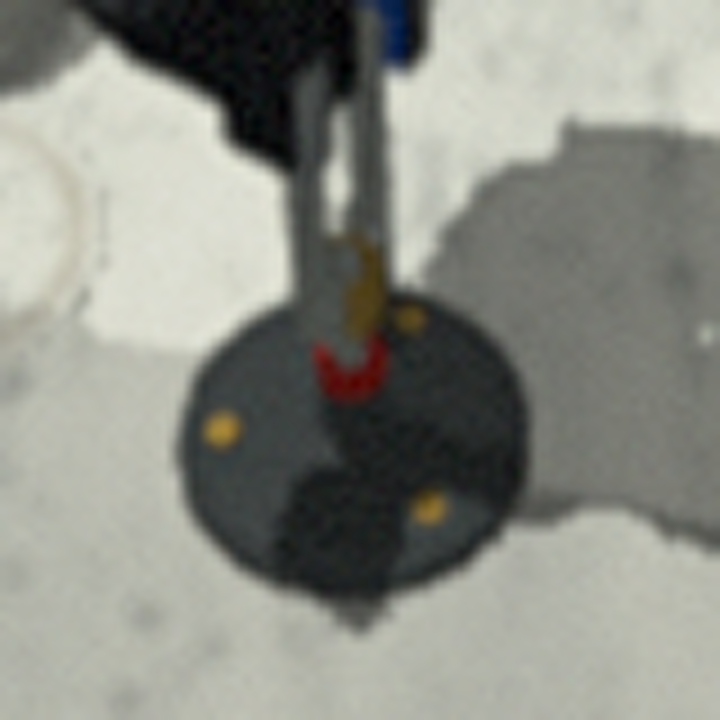

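Request:
carry_out(motion=[{"jaw":-0.4,"tx":0,"ty":0,"tz":0.2,"wx":0,"wy":0,"wz":0},{"jaw":-0.4,"tx":0,"ty":0,"tz":0.2,"wx":0,"wy":0,"wz":0},{"jaw":-0.4,"tx":0,"ty":0,"tz":0.2,"wx":0,"wy":0,"wz":0},{"jaw":-0.4,"tx":0,"ty":0,"tz":0,"wx":0,"wy":0,"wz":0}])

```text
clock: 19.85
tcp_pos: [0.4811, 0.1856, 0.2869]
orientation: [-0.0, 0.01, 1.0, -0.0]
wrist_force: [1.3, -0.2, -3.0]
finger_gap: 0.0269
```

Request:
carry_out(motion=[{"jaw":-0.4,"tx":0,"ty":0,"tz":0.15,"wx":0,"wy":0,"wz":0},{"jaw":-0.4,"tx":0,"ty":0,"tz":0.15,"wx":0,"wy":0,"wz":0},{"jaw":-0.4,"tx":0,"ty":0,"tz":0.1,"wx":0,"wy":0,"wz":0},{"jaw":-0.4,"tx":0,"ty":0,"tz":0,"wx":0,"wy":0,"wz":0}])

```text
clock: 20.35
tcp_pos: [0.4811, 0.1856, 0.283]
orientation: [-0.0, 0.01, 1.0, -0.0]
wrist_force: [0.7, -0.6, -1.5]
finger_gap: 0.0276
```

Run:
```python
from h import *
w=calib('wrist'); p,R,s=tcp(); np.savez('pics/w18.npz',K=w[0],T=w[1],p=p,R=R); snap('wrist','w18'); snap('scene','sc18')
s=get_state();print(s['clock'],s['finger_gap'],s['wrist_force'],s['ft_torque'],s['tcp_pos'])
crop('w18','w18d',285,190,345,250,12)
crop('sc18','sc18c',265,275,315,325,14)
```

```text
20.45 0.026991848345425205 [-0.1548  0.6436 -2.1869] [-0.0313  0.0434 -0.0122] [0.4812 0.1856 0.2832]
```

View pics/w18d.png

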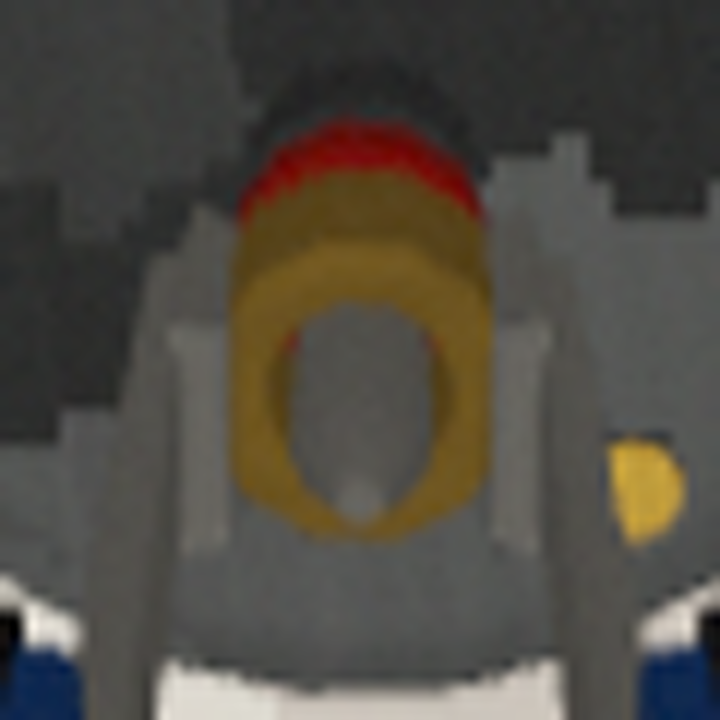

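View pics/sc18c.png

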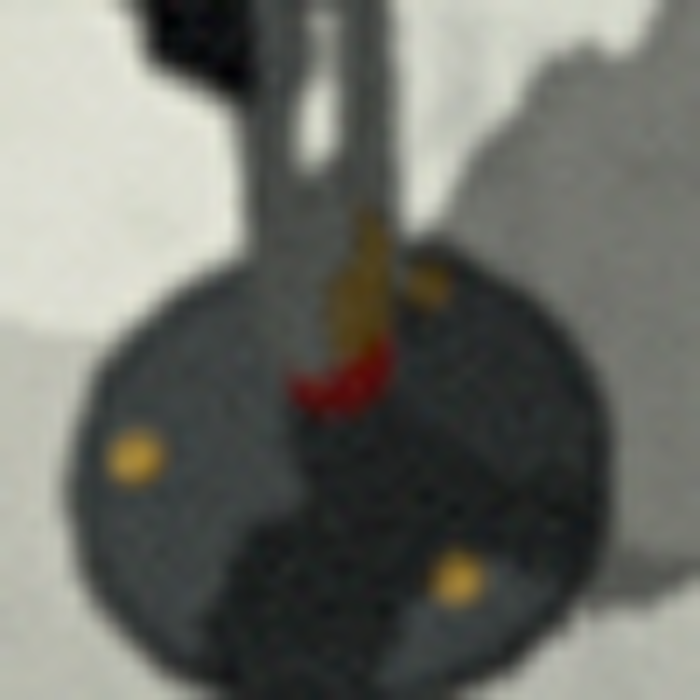

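Request:
carry_out(motion=[{"jaw":-0.4,"tx":0,"ty":0,"tz":0.1,"wx":0,"wy":0,"wz":0},{"jaw":-0.4,"tx":0,"ty":0,"tz":0.1,"wx":0,"wy":0,"wz":0},{"jaw":-0.4,"tx":0,"ty":0,"tz":0.1,"wx":0,"wy":0,"wz":0}])

```text
clock: 20.82
tcp_pos: [0.4812, 0.1856, 0.2801]
orientation: [0.0, 0.01, 1.0, -0.0]
wrist_force: [-1.0, 0.4, -1.7]
finger_gap: 0.0274
```

Request:
carry_out(motion=[{"jaw":-0.4,"tx":0,"ty":0,"tz":0.1,"wx":0,"wy":0,"wz":0},{"jaw":-0.4,"tx":0,"ty":0,"tz":0.1,"wx":0,"wy":0,"wz":0}])

```text
clock: 21.08
tcp_pos: [0.4812, 0.1856, 0.2781]
orientation: [0.0, 0.01, 1.0, -0.0]
wrist_force: [0.3, 0.2, -2.2]
finger_gap: 0.0272
```

Request:
carry_out(motion=[{"jaw":-0.4,"tx":0,"ty":0,"tz":0.1,"wx":0,"wy":0,"wz":0},{"jaw":-0.4,"tx":0,"ty":0,"tz":0,"wx":0,"wy":0,"wz":0}])

```text
clock: 21.32
tcp_pos: [0.4812, 0.1856, 0.2771]
orientation: [0.0, 0.01, 1.0, -0.0]
wrist_force: [-0.7, -0.0, -1.9]
finger_gap: 0.0272
```

Request:
carry_out(motion=[{"jaw":-0.4,"tx":0,"ty":0,"tz":0.1,"wx":0,"wy":0,"wz":0},{"jaw":-0.4,"tx":0,"ty":0,"tz":0.1,"wx":0,"wy":0,"wz":0}])

```text
clock: 21.58
tcp_pos: [0.4812, 0.1856, 0.2756]
orientation: [0.0, 0.01, 1.0, -0.0]
wrist_force: [-1.5, 0.4, 3.4]
finger_gap: 0.0274
```

Run:
```python
from h import *
w=calib('wrist'); p,R,s=tcp(); np.savez('pics/w19.npz',K=w[0],T=w[1],p=p,R=R); snap('wrist','w19'); snap('scene','sc19')
s=get_state();print(s['clock'],s['finger_gap'],s['wrist_force'],s['tcp_pos'])
crop('w19','w19d',285,190,345,250,12)
```

```text
21.675 0.027142921184561533 [-0.439  -0.4245  2.1218] [0.4812 0.1856 0.2754]
```

View pics/w19d.png

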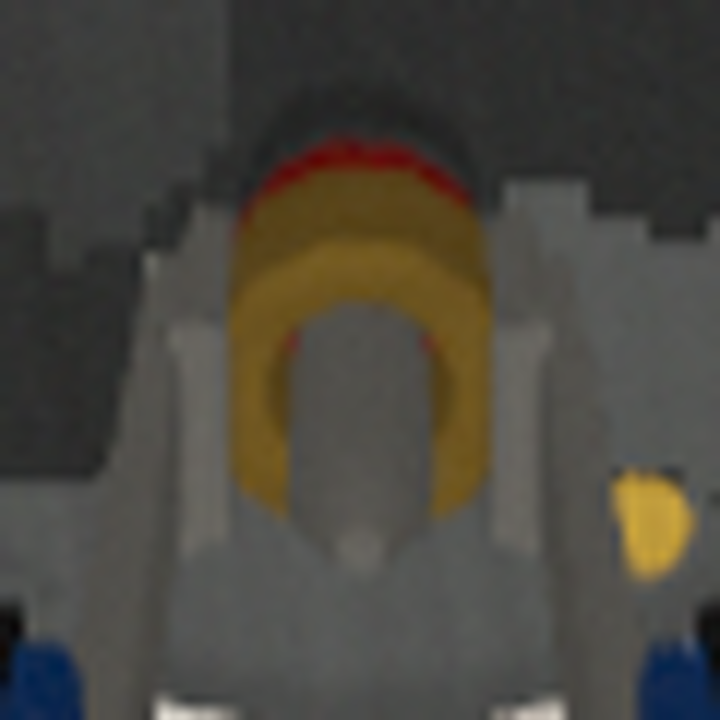

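Request:
carry_out(motion=[{"jaw":-0.4,"tx":0,"ty":0,"tz":0.1,"wx":0,"wy":0,"wz":0},{"jaw":-0.4,"tx":0,"ty":0,"tz":0.1,"wx":0,"wy":0,"wz":0}])

```text
clock: 21.92
tcp_pos: [0.4813, 0.1856, 0.2732]
orientation: [0.0, 0.01, 1.0, -0.0]
wrist_force: [-0.6, -0.1, 3.5]
finger_gap: 0.027
```

Request:
carry_out(motion=[{"jaw":-0.4,"tx":0,"ty":0,"tz":0.1,"wx":0,"wy":0,"wz":0}])

```text
clock: 22.05
tcp_pos: [0.4813, 0.1856, 0.2721]
orientation: [0.0, 0.01, 1.0, -0.0]
wrist_force: [-0.5, 0.1, 3.0]
finger_gap: 0.0273
```

Request:
carry_out(motion=[{"jaw":-0.4,"tx":0,"ty":0,"tz":0.1,"wx":0,"wy":0,"wz":0}])

```text
clock: 22.18
tcp_pos: [0.4814, 0.1856, 0.2714]
orientation: [0.0, 0.01, 1.0, 0.0]
wrist_force: [-2.9, -0.3, 9.6]
finger_gap: 0.0274
```

Request:
carry_out(motion=[{"jaw":-0.4,"tx":0,"ty":0,"tz":0.01,"wx":0,"wy":0,"wz":0}])

```text
clock: 22.3
tcp_pos: [0.4813, 0.1856, 0.2715]
orientation: [0.0, 0.01, 1.0, 0.0]
wrist_force: [-1.7, -0.4, 5.9]
finger_gap: 0.0273
```

Run:
```python
from h import *
w=calib('wrist'); p,R,s=tcp(); np.savez('pics/w20.npz',K=w[0],T=w[1],p=p,R=R); snap('wrist','w20'); snap('scene','sc20')
s=get_state();print(s['clock'],s['finger_gap'],s['wrist_force'],s['ft_torque'],s['tcp_pos'])
crop('w20','w20d',285,190,345,250,12)
crop('sc20','sc20c',265,275,315,325,14)
```

```text
22.4 0.02721082520809676 [-1.6514  0.0975  5.9581] [-0.0991  0.4412  0.0031] [0.4813 0.1856 0.2714]
```

View pics/w20d.png

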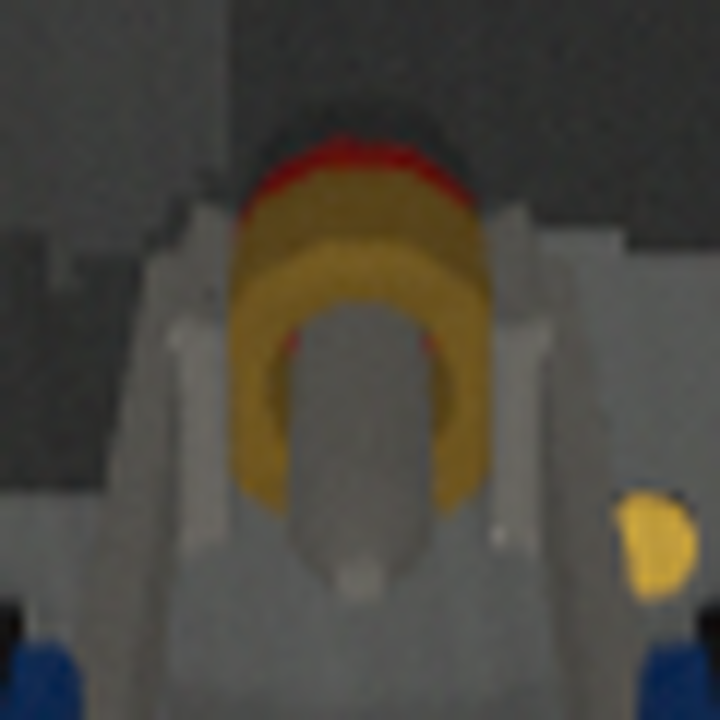

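View pics/sc20c.png

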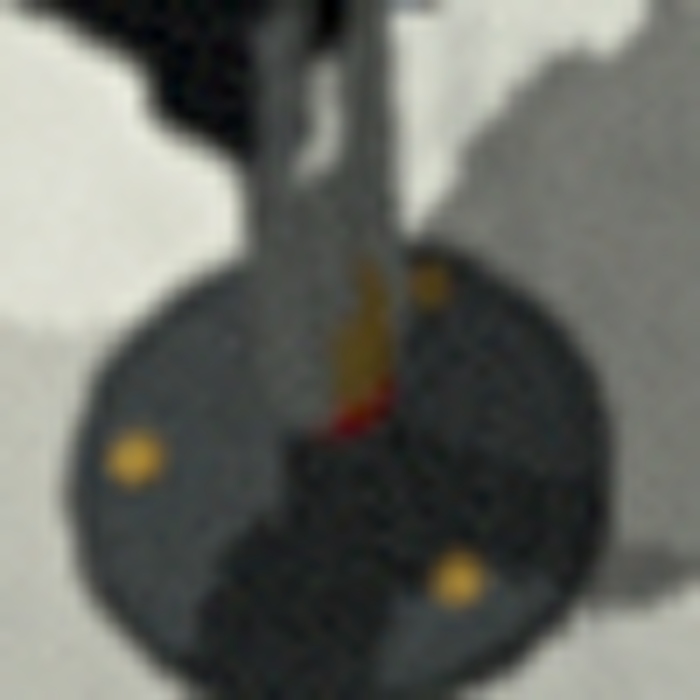

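Request:
carry_out(motion=[{"jaw":-0.4,"tx":0,"ty":0,"tz":0.04,"wx":0,"wy":0,"wz":0}])

```text
clock: 22.52
tcp_pos: [0.4813, 0.1856, 0.2714]
orientation: [0.0, 0.01, 1.0, 0.0]
wrist_force: [-2.6, -0.2, 10.3]
finger_gap: 0.0271
```

Request:
carry_out(motion=[{"jaw":-0.4,"tx":0,"ty":0,"tz":0.03,"wx":0,"wy":0,"wz":0}])

```text
clock: 22.65
tcp_pos: [0.4813, 0.1856, 0.2714]
orientation: [0.001, 0.01, 1.0, 0.0]
wrist_force: [-3.1, -1.1, 12.5]
finger_gap: 0.0272
```

Request:
carry_out(motion=[{"jaw":-0.4,"tx":0,"ty":0,"tz":0.01,"wx":0,"wy":0,"wz":0},{"jaw":-0.4,"tx":0,"ty":0,"tz":0,"wx":0,"wy":0,"wz":0}])

```text
clock: 22.9
tcp_pos: [0.4813, 0.1856, 0.2714]
orientation: [0.001, 0.01, 1.0, 0.0]
wrist_force: [-2.8, 0.0, 11.4]
finger_gap: 0.0273
```

Request:
carry_out(motion=[{"jaw":-0.4,"tx":0,"ty":0,"tz":-0.09,"wx":0,"wy":0,"wz":0},{"jaw":-0.08,"tx":0,"ty":0,"tz":0,"wx":0,"wy":0,"wz":0},{"jaw":-0.08,"tx":0,"ty":0,"tz":0,"wx":0,"wy":0,"wz":0},{"jaw":-0.08,"tx":0,"ty":0,"tz":0,"wx":0,"wy":0,"wz":0}])

```text
clock: 23.4
tcp_pos: [0.4811, 0.1856, 0.2707]
orientation: [-0.0, 0.01, 1.0, -0.0]
wrist_force: [0.1, -0.9, -1.6]
finger_gap: 0.0395
```

Run:
```python
from h import *
w=calib('wrist'); p,R,s=tcp(); np.savez('pics/w21.npz',K=w[0],T=w[1],p=p,R=R); snap('wrist','w21')
s=get_state();print(s['clock'],s['finger_gap'],s['wrist_force'],s['ft_torque'],s['tcp_pos'])
crop('w21','w21d',270,190,360,270,9)
```

```text
23.45 0.03897789374131936 [-1.0518 -0.5137 -1.4545] [ 0.1064 -0.006  -0.0253] [0.4811 0.1855 0.2708]
```

View pics/w21d.png

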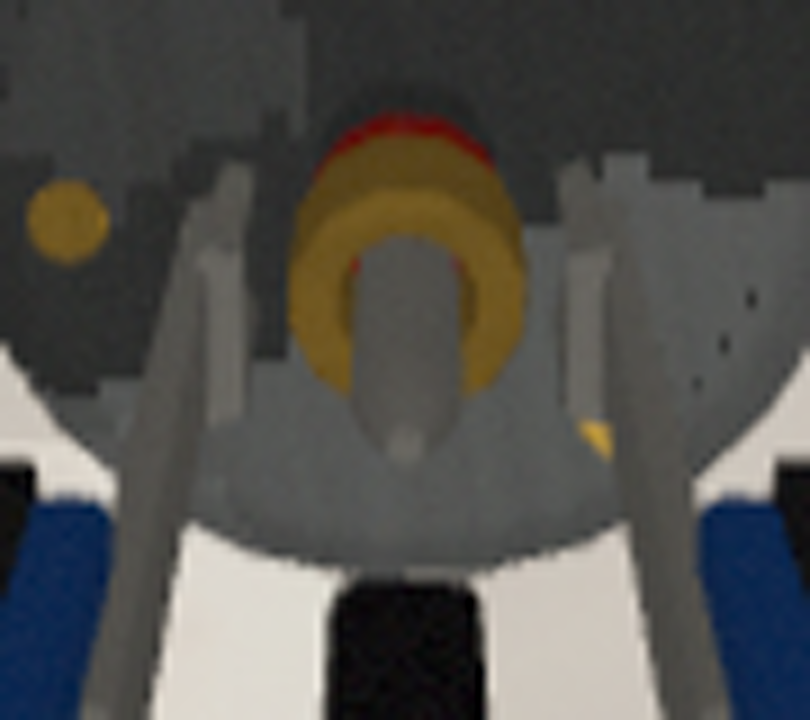

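Request:
carry_out(motion=[{"jaw":-0.08,"tx":0,"ty":0,"tz":-0.4,"wx":0,"wy":0,"wz":0},{"jaw":-0.08,"tx":0,"ty":0,"tz":-0.8,"wx":0,"wy":0,"wz":0},{"jaw":-0.08,"tx":0,"ty":0,"tz":-1.5,"wx":0,"wy":0,"wz":0},{"jaw":-0.08,"tx":0,"ty":0,"tz":-2,"wx":0,"wy":0,"wz":0},{"jaw":-0.08,"tx":0,"ty":0,"tz":-2,"wx":0,"wy":0,"wz":0},{"jaw":-0.08,"tx":0,"ty":0,"tz":-1.5,"wx":0,"wy":0,"wz":0},{"jaw":-0.08,"tx":0,"ty":0,"tz":0,"wx":0,"wy":0,"wz":0}])

```text
clock: 24.32
tcp_pos: [0.4817, 0.1857, 0.3549]
orientation: [0.002, 0.01, 1.0, 0.0]
wrist_force: [0.6, 0.7, -1.4]
finger_gap: 0.0395
```

Run:
```python
from h import *
plan([.4536,-.0255,.352],np.radians(23.4))
w=calib('wrist'); p,R,s=tcp(); np.savez('pics/w22.npz',K=w[0],T=w[1],p=p,R=R); snap('wrist','w22')
s=get_state();print(s['clock'],s['finger_gap'],s['wrist_force'],s['tcp_pos'])
crop('w22','w22c',240,130,400,290,4.5)
for zt in (.0316,.0616-.014,.0656-.014): print(zt,(proj(w,[.4798,.1853,zt])[0]+.4-[240,130])*4.5)
```

```text
now [0.4817 0.1857 0.3549] shift cm (present axes) [  2.3876 -21.1749   0.2697] rotvec deg [ -0.0023   0.1889 -24.5417] | shift in new axes [ 10.9661 -18.2704   0.2913]
24.375 0.03947413175075302 [-0.9503 -0.5876 -1.908 ] [0.4813 0.1856 0.3538]
0.0316 [335.8802 261.2688]
0.0476 [335.8625 278.2255]
0.05160000000000001 [335.8578 282.7571]
```

View pics/w22c.png

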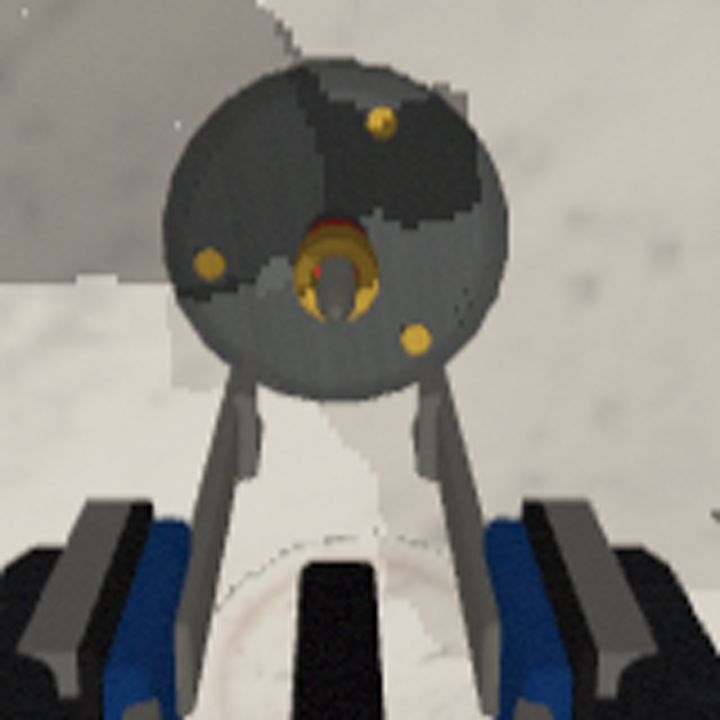

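Request:
carry_out(motion=[{"jaw":-0.08,"tx":0.2,"ty":-2,"tz":0,"wx":0,"wy":0,"wz":0},{"jaw":-0.08,"tx":0.46,"ty":-4,"tz":0,"wx":0,"wy":0,"wz":0},{"jaw":-0.08,"tx":0.5,"ty":-4.5,"tz":0,"wx":0,"wy":0,"wz":0},{"jaw":-0.08,"tx":0.5,"ty":-4.5,"tz":0,"wx":0,"wy":0,"wz":0},{"jaw":-0.08,"tx":0.46,"ty":-4,"tz":0,"wx":0,"wy":0,"wz":0},{"jaw":-0.08,"tx":0.27,"ty":-2.17,"tz":0,"wx":0,"wy":0,"wz":0},{"jaw":-0.08,"tx":0,"ty":0,"tz":0,"wx":0,"wy":0,"wz":-8.2},{"jaw":-0.08,"tx":0,"ty":0,"tz":0,"wx":0,"wy":0,"wz":-8.2},{"jaw":-0.08,"tx":0,"ty":0,"tz":0,"wx":0,"wy":0,"wz":-8.1},{"jaw":-0.08,"tx":0,"ty":0,"tz":0,"wx":0,"wy":0,"wz":0},{"jaw":-0.08,"tx":0,"ty":0,"tz":0,"wx":0,"wy":0,"wz":0}])

```text
clock: 25.75
tcp_pos: [0.4529, -0.0255, 0.3527]
orientation: [-0.0, -0.201, 0.98, 0.0]
wrist_force: [0.2, 0.1, -1.9]
finger_gap: 0.0391
```

Run:
```python
from h import *
plan([.4536,-.0255,.31],np.radians(23.4))
s=get_state();print(s['clock'],s['finger_gap'],s['wrist_force'],s['tcp_pos'])
```

```text
now [ 0.4529 -0.0255  0.3527] shift cm (present axes) [-0.0716 -0.0293  4.2702] rotvec deg [ 0.0273 -0.0454 -0.1736] | shift in new axes [-0.0681 -0.0274  4.2703]
25.75 0.0390606297612629 [ 0.179   0.0947 -1.9258] [ 0.4529 -0.0255  0.3527]
```

Request:
carry_out(motion=[{"jaw":-0.08,"tx":-0.07,"ty":-0.03,"tz":1.2,"wx":0,"wy":0,"wz":-0.2},{"jaw":-0.08,"tx":0,"ty":0,"tz":1.8,"wx":0,"wy":0,"wz":0},{"jaw":-0.08,"tx":0,"ty":0,"tz":1.2,"wx":0,"wy":0,"wz":0},{"jaw":-0.08,"tx":0,"ty":0,"tz":0,"wx":0,"wy":0,"wz":0},{"jaw":-0.08,"tx":0,"ty":0,"tz":0,"wx":0,"wy":0,"wz":0}])

```text
clock: 26.38
tcp_pos: [0.454, -0.0256, 0.3114]
orientation: [0.0, -0.204, 0.979, -0.0]
wrist_force: [0.2, 0.1, -1.4]
finger_gap: 0.0396
```

Run:
```python
from h import *
plan([.4536,-.0255,.2535],np.radians(23.4))
w=calib('wrist'); p,R,s=tcp(); np.savez('pics/w23.npz',K=w[0],T=w[1],p=p,R=R); snap('wrist','w23')
s=get_state();print(s['clock'],s['finger_gap'],s['wrist_force'],s['tcp_pos'])
crop('w23','w23c',240,150,390,290,5)
```

```text
now [ 0.454  -0.0256  0.3114] shift cm (present axes) [0.0339 0.0255 5.7916] rotvec deg [-0.0139  0.0146  0.1484] | shift in new axes [0.0325 0.024  5.7916]
26.425 0.03924422111948833 [-0.1786  0.212  -1.0035] [ 0.4541 -0.0257  0.3117]
```

View pics/w23c.png

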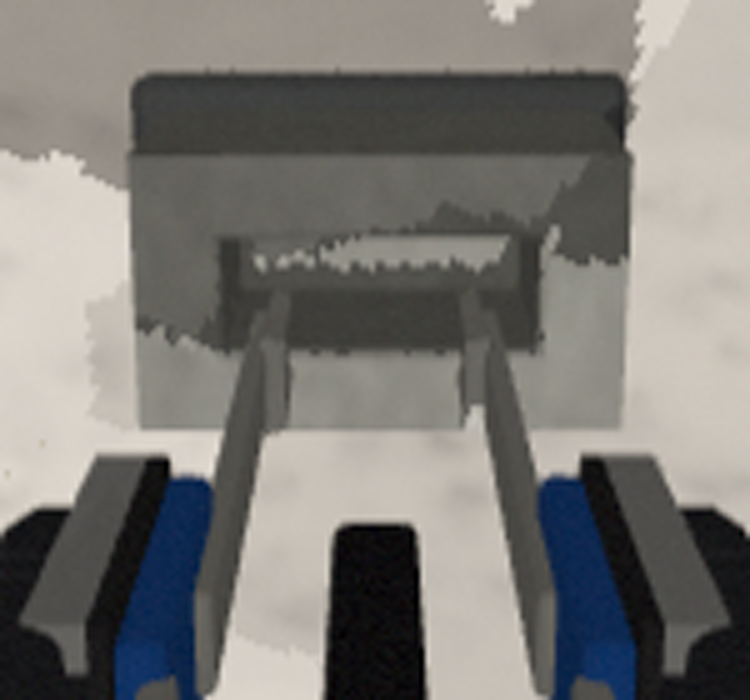

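Request:
carry_out(motion=[{"jaw":-0.08,"tx":0.03,"ty":0.05,"tz":0.8,"wx":0,"wy":0,"wz":0},{"jaw":-0.08,"tx":0,"ty":0,"tz":0.8,"wx":0,"wy":0,"wz":0},{"jaw":-0.08,"tx":0,"ty":0,"tz":0.6,"wx":0,"wy":0,"wz":0},{"jaw":-0.08,"tx":0,"ty":0,"tz":0.6,"wx":0,"wy":0,"wz":0},{"jaw":-0.08,"tx":0,"ty":0,"tz":0.4,"wx":0,"wy":0,"wz":0}])

```text
clock: 27.05
tcp_pos: [0.4532, -0.0252, 0.2786]
orientation: [-0.0, -0.204, 0.979, 0.0]
wrist_force: [0.7, 0.1, -1.7]
finger_gap: 0.0395
```

Request:
carry_out(motion=[{"jaw":-0.08,"tx":0,"ty":0,"tz":0.8,"wx":0,"wy":0,"wz":0},{"jaw":-0.08,"tx":0,"ty":0,"tz":0.8,"wx":0,"wy":0,"wz":0},{"jaw":-0.08,"tx":0,"ty":0,"tz":0.5,"wx":0,"wy":0,"wz":0},{"jaw":-0.08,"tx":0,"ty":0,"tz":0,"wx":0,"wy":0,"wz":0}])

```text
clock: 27.55
tcp_pos: [0.4531, -0.0252, 0.2577]
orientation: [-0.0, -0.204, 0.979, 0.0]
wrist_force: [-0.1, 0.4, -1.8]
finger_gap: 0.0392
```

Tips are now about 4 mm above the floor with no contact. I'll finish lowering in small steps.

Request:
carry_out(motion=[{"jaw":-0.08,"tx":0,"ty":0,"tz":0.2,"wx":0,"wy":0,"wz":0},{"jaw":-0.08,"tx":0,"ty":0,"tz":0.12,"wx":0,"wy":0,"wz":0},{"jaw":-0.08,"tx":0,"ty":0,"tz":0,"wx":0,"wy":0,"wz":0}])

```text
clock: 27.92
tcp_pos: [0.4533, -0.0252, 0.255]
orientation: [0.0, -0.204, 0.979, -0.0]
wrist_force: [-0.3, -1.1, -0.6]
finger_gap: 0.0398
```

Request:
carry_out(motion=[{"jaw":-0.08,"tx":0,"ty":0,"tz":0.06,"wx":0,"wy":0,"wz":0},{"jaw":-0.08,"tx":0,"ty":0,"tz":0,"wx":0,"wy":0,"wz":0}])

```text
clock: 28.18
tcp_pos: [0.4534, -0.0253, 0.2544]
orientation: [0.0, -0.204, 0.979, -0.0]
wrist_force: [0.3, -0.2, -2.0]
finger_gap: 0.0397
```

Request:
carry_out(motion=[{"jaw":-0.08,"tx":0,"ty":0,"tz":0.1,"wx":0,"wy":0,"wz":0},{"jaw":-0.08,"tx":0,"ty":0,"tz":0.05,"wx":0,"wy":0,"wz":0}])

```text
clock: 28.42
tcp_pos: [0.4535, -0.0253, 0.2532]
orientation: [0.0, -0.204, 0.979, -0.0]
wrist_force: [-0.6, -0.1, 4.8]
finger_gap: 0.0392
```

Request:
carry_out(motion=[{"jaw":0.03,"tx":0,"ty":0,"tz":0,"wx":0,"wy":0,"wz":0},{"jaw":0.12,"tx":0,"ty":0,"tz":0,"wx":0,"wy":0,"wz":0},{"jaw":0.2,"tx":0,"ty":0,"tz":0,"wx":0,"wy":0,"wz":0},{"jaw":0.4,"tx":0,"ty":0,"tz":0,"wx":0,"wy":0,"wz":0},{"jaw":1,"tx":0,"ty":0,"tz":0,"wx":0,"wy":0,"wz":0},{"jaw":1,"tx":0,"ty":0,"tz":0,"wx":0,"wy":0,"wz":0},{"jaw":1,"tx":0,"ty":0,"tz":0,"wx":0,"wy":0,"wz":0}])

```text
clock: 29.3
tcp_pos: [0.4533, -0.0253, 0.2529]
orientation: [0.0, -0.204, 0.979, -0.0]
wrist_force: [-0.2, 0.5, -0.2]
finger_gap: 0.0855
```

Run:
```python
from h import *
snap('wrist','w24')
s=get_state();print(s['clock'],s['finger_gap'],s['wrist_force'],s['tcp_pos'])
```

```text
29.35 0.08536880995830586 [ 0.7253 -0.6103  0.1315] [ 0.4534 -0.0253  0.2529]
```

View pics/w24.png

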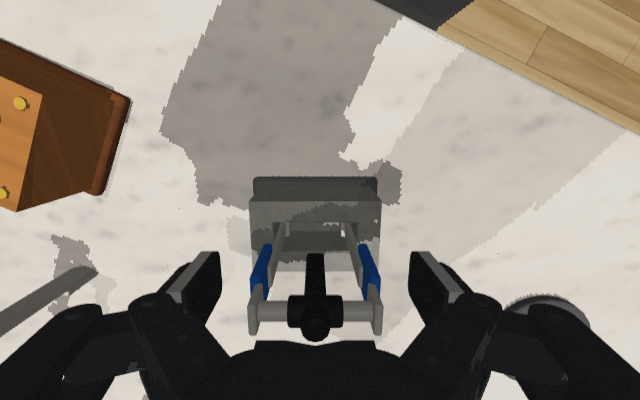

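The tongs stand in the slot as at the start, with both pads clear of the fingers (pads at u 260 and 370, fingers at 215 and 412). I'll lift away and run a final check of the foot.

Request:
carry_out(motion=[{"jaw":1,"tx":0,"ty":0,"tz":-1,"wx":0,"wy":0,"wz":0},{"jaw":1,"tx":0,"ty":0,"tz":-2,"wx":0,"wy":0,"wz":0},{"jaw":1,"tx":0,"ty":0,"tz":-3,"wx":0,"wy":0,"wz":0},{"jaw":1,"tx":0,"ty":0,"tz":-4,"wx":0,"wy":0,"wz":0},{"jaw":1,"tx":0,"ty":0,"tz":-4,"wx":0,"wy":0,"wz":0},{"jaw":1,"tx":0,"ty":0,"tz":-1,"wx":0,"wy":0,"wz":0},{"jaw":1,"tx":0,"ty":0,"tz":0,"wx":0,"wy":0,"wz":0},{"jaw":1,"tx":0,"ty":0,"tz":0,"wx":0,"wy":0,"wz":0}])

```text
clock: 30.35
tcp_pos: [0.4529, -0.0251, 0.4016]
orientation: [-0.001, -0.204, 0.979, 0.0]
wrist_force: [-0.3, -0.4, -0.7]
finger_gap: 0.0855
```

Run:
```python
from h import *
a=snap('scene','sc25'); b=snap('top','t25'); snap('wrist','w25')
s=get_state();print(s['clock'],s['tcp_pos'],s['wrist_force'])
A=cv2.resize(a[270:330,255:325],None,fx=6,fy=6,interpolation=cv2.INTER_CUBIC)
o=cv2.imread('pics/scene0.png'); O=cv2.resize(o[270:330,255:325],None,fx=6,fy=6,interpolation=cv2.INTER_CUBIC)
cv2.imwrite('pics/cmp25.png',np.vstack([np.hstack([O,A])[:, :800]]))
for n,x,y in [('scene0',a,o),('top0',b,cv2.imread('pics/top0.png'))]:
    d=cv2.absdiff(x,y).max(2)>40; cv2.imwrite(f'pics/diff_{n}.png',(d*255).astype(np.uint8))
ks=calib('scene')
for z in (.012,.0256,.0316,.0476,.076): print(z,(proj(ks,[.4798,.1853,z])[0]-[255,270])*6)
```

```text
30.5 [ 0.453  -0.0252  0.4016] [-0.118   0.0176 -0.0567]
0.012 [206.9273 214.9931]
0.0256 [205.6484 190.6384]
0.0316 [205.0754 179.7261]
0.0476 [203.5202 150.1109]
0.076 [200.6588  95.6189]
```

View pics/cmp25.png

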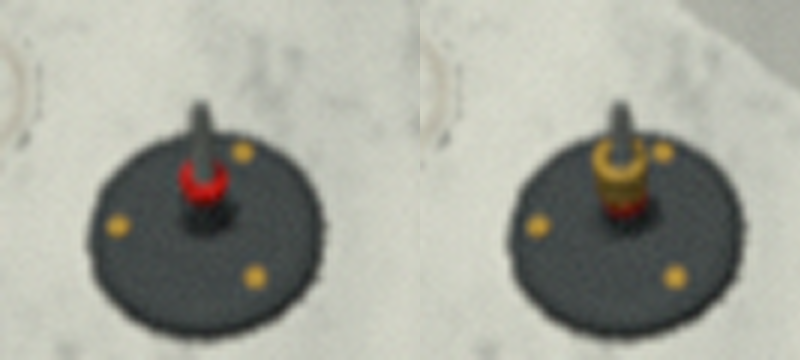

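View pics/sc25.png

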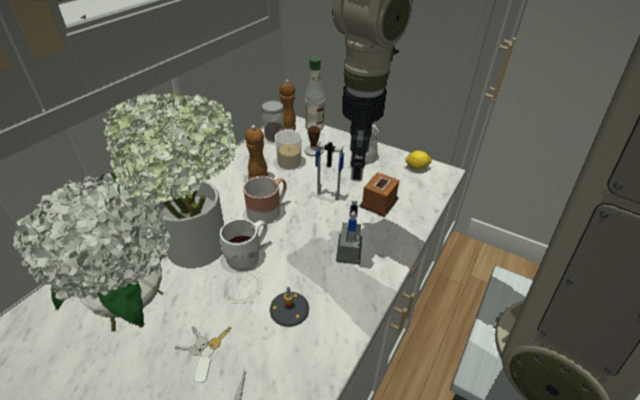

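View pics/t25.png

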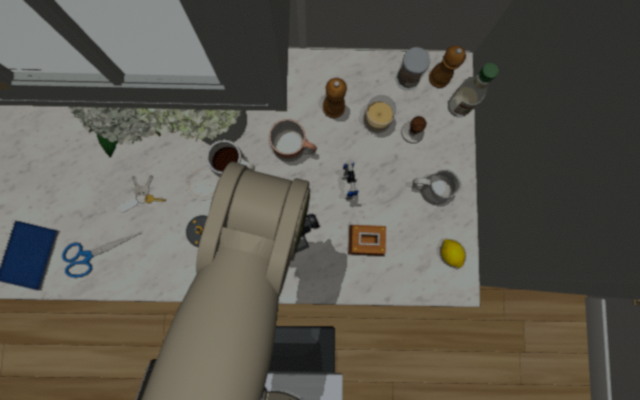

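The bush sits on the spindle with the red collar under it. The collar's lower edge went from crop row ~205 to ~217, about 6 mm lower. Tongs are upright in the stand (scene 350,225), and the mugs and jug haven't moved. I'm handing in.

```bash
python3 -c "
from h import *
print(env.hand_in(), get_state()['clock'])"
```

```text
the job is handed in; nothing more can be done
the job is handed in; nothing more can be done
```

The job is done and handed in at about 30 s of the 64 s allowed. I fished the bush out of the well with the tongs from the grey stand. Then I threaded it over the spindle, pushed it and the red collar down to a hard stop, and stood the tongs back upright in the stand.

**Seating:**
- **Stop:** the tool stayed at a TCP height of 0.2714 m while I increased the push.
- **Force:** the wrist read up to 12.5 N, or about 14 N on the bush allowing for the tongs' weight.
- **Travel:** I take the stop as the shoulder because the force rose sharply. From contact the collar moved about 5 to 6 mm, by arm position and camera. That fits a start near the 3 mm limit.

**Final pictures:** the bush is on the spindle directly above the collar, and the tongs stand upright in the slot. The gripper is clear of everything, and the mugs and jug have not moved.

**Readings that disagreed:**
- **Gripper opening:** with the bush held it read 27 mm instead of the expected 32 mm, though the pictures showed the bush firmly held.
- **Top camera:** it placed the spindle about 4 mm off in y, so I used the wrist camera, which agreed with itself to about 0.2 mm from two directions.

My first two move calls were refused for missing keys, and nothing moved.

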